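# Clamp the grooved block on the vacuum pod

## Task

The pine block lies groove down: turn it over and lay it on the black vacuum pod with its plain face down and the groove on top, square to the pod and centred on it so that it covers the rubber seal all round, laying it down by hand rather than letting it topple over or drop. Then let go of it, turn the valve lever fully open, in line with the pipe, and after that press the control box's keys fully down and release them, one at a time: the small round reset key, then the square pump start, then the oblong clamp key. Do not press the two stop keys (the large round one and the mushroom), and leave the other things on the bench where they are.

Things in the scene. Friction and masses are not known exactly. Their poses are not given: they have to be found in the camera images.
- block_center (a point): centre of the loose pine block, 130 x 56 x 52 mm, 0.12 to 0.21 kg. One 130 x 56 face has a groove 20 mm wide, 16 mm deep along its whole length; the opposite face is plain. Axes: x along the 130 mm length, y across the 56 mm width, z out of the PLAIN face (up when the groove is underneath, down when it is on top). Lying on the bench its centre is 26 mm up; standing on an end, 65 mm up
- pod_top (a point): centre of the top of the vacuum pod's rubber seal, 60 mm above the bench. The pod: a black box 120 x 50 mm on a fixed aluminium base plate (290 x 120 x 12 mm); its seal is a raised grey rubber frame 90 x 30 mm. Axes: y along the pod's length, away from the valve; x across it, away from the robot; z up. A block lying on it has its centre 26 mm above this point and overhangs the pod a little all round
- valve_axis (a point): point on the vertical turning axis of the ball valve in the brass pipe, 132 mm from the middle of the pod, at the height of its lever (70 mm above the bench). Same axes as the pod: the pipe runs along y. The pipe is 21 mm thick, its top 45 mm above the bench; the valve's brass body reaches 32 mm either way along the pipe, its top 53 mm above the bench
- valve_grip (a point): middle of the black sleeve of the valve's lever, 80 mm from the turning axis, 72 mm above the bench. The lever is level; its sleeve is 20 mm wide, 12 mm thick, from 28 to 106 mm from the axis, its underside 66 mm above the bench with free space below down to the base plate, or to the pipe when in line with it. The -x axis points along the lever away from the turning axis, z up
- valve (a joint): angle of the valve lever, rad: 0 shut, lever square to the pipe and pointing towards the robot; it grows anticlockwise seen from above to the stop at 1.571, fully open, lever in line with the pipe and pointing away from the pod. Starts between 0 and 0.3 (not open). It stays where it is left; stiff, about 0.18 N m (2.5 N at the sleeve)
- reset_top (a point): middle of the top of the small round reset key (26 mm across), far left on the control box: a fixed bare metal case 209 x 134 mm, lid 70 mm above the bench, with five plain black spring keys. All keys but the mushroom have their tops 83 mm above the bench and go straight down 6 mm. Axes of all key points: x away from the robot across the box, y to the left along the box, z up
- start_top (a point): middle of the top of the square key (36 x 36 mm), 83 mm above the bench, the pump start: far row, middle, 64 mm to the right (-y of the box) of the reset key.
- clamp_top (a point): middle of the top of the oblong key (62 mm from front to back, 28 mm wide), 83 mm above the bench, the clamp key: at the right end of the box, 64 mm right and 32 mm nearer than the square key.
- stop_top (a point): middle of the top of the large round flat key (38 mm across), the pump stop: near row, middle, 64 mm nearer to the robot than the square key. Not to be pressed.
- estop_top (a point): middle of the top of the mushroom emergency stop (42 mm across, 100 mm above the bench): near left, 64 mm nearer to the robot than the reset key. Not to be pressed.
- reset_key (a joint): how far the small round reset key is pressed in, m: 0 up, 0.006 fully down; counts as pressed beyond 0.0045. Spring: starts to move at 1.5 N, fully down at 5 N, springs back up by itself
- start_key (a joint): how far the square pump start key is pressed in, m: 0 up, 0.006 fully down; counts as pressed beyond 0.0045. Spring: starts to move at 1.5 N, fully down at 5 N, springs back up by itself
- clamp_key (a joint): how far the oblong clamp key is pressed in, m: 0 up, 0.006 fully down; counts as pressed beyond 0.0045. Spring: starts to move at 1.5 N, fully down at 5 N, springs back up by itself
- stop_key (a joint): how far the large round pump stop key is pressed in, m (0 up, 0.006 down); pressed beyond 0.003 spoils the job
- estop_key (a joint): how far the mushroom emergency stop is pressed in, m (0 up, 0.006 down); pressed beyond 0.003 spoils the job
- block: the same pine block (origin: middle of its grooved face; axes as its centre point). It starts lying on the bench, groove underneath, its length across the bench (left to right, within 18 degrees). Its 56 x 52 mm ends are flat and square, so that it stands on end by itself. The only thick free block: the plain offcut is 30 mm thick
- glue: bystander: white glue bottle, 64 mm across, 170 mm high, standing; origin under its centre
- sander_block: bystander: cork sanding block, 66 x 115 x 35 mm; origin under its centre
- tape: bystander: tape measure, 42 x 72 x 64 mm; origin under its centre
- mallet: bystander: wooden mallet lying, head 62 x 125 x 60 mm, handle 210 mm; origin under its head
- f_clamp: bystander: bar clamp lying flat, 300 mm long; origin under the middle of the bar
- offcut: bystander: thin plain offcut 150 x 58 x 30 mm, lying; origin under its centre
Not all that is in view belongs to the job. What is shaped like the block but blue, green or yellow is not meant.

How it is judged:
On the way, in this order (a step that is already met when the one before it is completed fails the run):
1. the block lies on the pod, groove on top, square and covering the seal, let go (x of block_center in the frame of pod_top between -0.009 and 0.009 m and y of block_center in the frame of pod_top between -0.016 and 0.016 m and z of block_center in the frame of pod_top between 0.021 and 0.03 m and angle between the x axis of block_center and the y axis of pod_top, either way round below 0.12 rad and angle between block_center's own z axis and vertical above 3.04 rad and contact force between block and the fingers below 0.05 N and contact force between block and the arm below 0.05 N and linear speed of block below 0.02 m/s), for 0.2 s.
2. the valve is fully open (value of joint valve above 1.4 rad), for 0.1 s.
3. the small round reset key is pressed fully down (value of joint reset_key above 0.0045 m), for 0.03 s.
4. the square pump start key is pressed fully down (value of joint start_key above 0.0045 m), for 0.03 s.
5. the oblong clamp key is pressed fully down (value of joint clamp_key above 0.0045 m), for 0.03 s.
At the end, for the whole second after the job is handed in: The block rests untouched on the pod, groove on top and flat (within 0.1 rad), its centre within 16 mm along and 9 mm across the pod's length and within 7 degrees of square to it (either way round), the valve within 10 degrees of fully open, and the three keys pressed in order are up again (x of block_center in the frame of pod_top between -0.009 and 0.009 m and y of block_center in the frame of pod_top between -0.016 and 0.016 m and z of block_center in the frame of pod_top between 0.021 and 0.03 m and angle between the x axis of block_center and the y axis of pod_top, either way round below 0.12 rad and angle between block_center's own z axis and vertical above 3.04 rad and contact force between block and the fingers below 0.05 N and contact force between block and the arm below 0.05 N and linear speed of block below 0.01 m/s and value of joint valve above 1.4 rad and value of joint each of reset_key, start_key, clamp_key below 0.0015 m).
It fails at once if the block topples or drops instead of being laid down by hand (moves freely, untouched, faster than 0.45 m/s or 6 rad/s) (contact force between block and the fingers below 0.05 N and contact force between block and the arm below 0.05 N and (linear speed of block above 0.45 m/s or angular speed of block above 6 rad/s)).
It fails at once if a stop key is pressed (value of joint any of stop_key, estop_key above 0.003 m).
It fails at once if two keys are pressed at once (value of joint each of reset_key, start_key above 0.002 m or value of joint each of start_key, clamp_key above 0.002 m or value of joint each of reset_key, clamp_key above 0.002 m).
It fails at once if a key is pressed before the valve is open (value of joint any of reset_key, start_key, clamp_key above 0.0045 m and value of joint valve below 1.35 rad).
It fails at once if another thing on the bench is moved more than 30 mm or tipped over (distance of any of glue, sander_block, tape, mallet, f_clamp, offcut from where it was at the start of the episode above 0.03 m or angle between any of glue, sander_block, tape, mallet, f_clamp, offcut's own z axis and vertical above 0.5 rad).
It also fails if it takes over 72 s, if anything falls off the work surface, if the arm or the gripper's body presses on something with over 40 N, if the wrist force passes 120 N, or if a joint passes its speed limit or range.

## Robot

A 7-joint arm with a two-finger parallel gripper is mounted at the origin on the work surface. World frame = base frame: x ahead of the robot, y to its left, z up, the work surface at z = 0. Lengths are in m, angles in rad, forces in N, time in s.
With the tool pointing down it reaches from about 0.425 to 0.875 m from the base axis. Payload 4.7 kg.
Tool frame: the origin (TCP) lies midway between the tips of the shut fingers; the grasp point (between the pads) lies 19 mm behind it; x points along the fingers, y is the direction in which the jaws open and shut, and the axes are right-handed (so a half turn about x gives the same grasp; the last joint's range is limited). The gripper opens to 87 mm and grips with 3 to 60 N. Pads are 19 mm wide; open, the fingers measure 117 mm over their backs; the gripper's body (75 mm by 190 mm) begins 51 mm behind the grasp point.
Start: joints at [1.139, 0.321, -0.07, 1.45, 0.023, 1.371, -0.057], TCP at [0.28, -0.587, 0.197] pointing down, gripper open.
Joint ranges: [-2.86, 2.86], [-0.3, 2.09], [-1.38, 1.24], [0.06, 2.45], [-1.56, 4.7], [0.09, 2.05], [-2.69, 2.69]. Speed limits (rad/s): [2.57, 2.57, 3.14, 3.14, 3.14, 3.14, 3.14].

## Interface

Orientations are given as a rotation vector (axis times angle).
In Python, from bench import ctrl gives the robot as it stands. The module is installed in compiled form; this text tells all that it offers.
- The arm moves only by the shell command python3 -m jog 'ROWS' [FORCE]. ROWS is JSON, a list of rows, each an object with "rot": the turn, a rotation vector about the tool's x, y, z in units of 5 degrees (1.0 is 5 degrees), a list of three; "travel": the shift along the tool's x, y, z in units of 0.3 m (1.0 is 0.3 m), a list of three; "jaw": the closure, from -1 (fully open) to 1 (shut), so that 0 is half open. In form: [{"rot": [ax, ay, az], "travel": [tx, ty, tz], "jaw": jaw}, ...]. A call has 1 to 8 rows; each row shifts and turns the commanded pose from where the row before left it, along the tool's axes as they then stand; what a row does not reach is not made up. A row lasts 1/10 s, in which the tool goes at most 50 mm and 8.59 degrees, less where a joint would pass 70% of its speed; a pose out of reach is approached as far as the arm can. A call with a number of a shift or a turn outside -1 to 1 is refused whole. A call with a gripper value outside its range is refused whole. The fingers move at their own pace and stop on an object; FORCE is the grip in N (left out, the last holds). Time passes only in rows, so rows that do not move let the fingers close. It gives the time, the measured TCP pose, the force and the opening at its end, in the units of the state.
- ctrl.get_state(): the state, without advancing time (a new reading comes with each control period).
- ctrl.get_image(name): name is "side" or "top"; returns the picture (420x560x3 uint8, red, green, blue); there is no depth.
- ctrl.camera_model(name): a dict with "mtx" (3x3 intrinsics, pixels), "extrinsics" (4x4, takes a point from world to camera coordinates). Camera axes: x right, y up, looking along -z (the intrinsics and any distortion apply to the point x, -y, -z); pixel columns grow to the right and rows downward; lengths in m; the calibration is good to about 2 mm. A picture is of the moment at which its call begins. camera_model takes no time and is no camera call.
- ctrl.close_job(): hands the job in, once; it reports no verdict.
The state is a dict: "time": time; "joint_positions": joint angles; "qd": joint speeds; "joint_torque": joint torques, N m; "position": TCP position; "tool_rot": TCP orientation; "ft_force": force on the tool from outside, world axes, zero at the start; "torque": the same for the moment, N m; "grip_width": opening from 0.0 (shut) to 1.0 (fully open).
Only numpy, scipy, OpenCV 4.12 (cv2) and the standard library are available. Lean on these libraries where they do the work, as an engineer would, in place of code of your own. Each camera call takes 0.05 s, during which the arm holds its last target.

## Working session

There is one attempt and no reset: what is moved stays moved. The work goes in short steps, Python scripts to look and compute and a shell command to move; the robot and the scene stay as the last step left them, time stands still between calls to the robot, and variables do not carry over. Pictures are saved under pics/ and viewed, and the job is handed in when it is done.

```bash
mkdir -p pics; ls; python3 - <<'E'
from bench import ctrl
import cv2
for n in("side","top"):
    im=ctrl.get_image(n); cv2.imwrite(f"pics/{n}0.png",im[:,:,::-1])
    print(ctrl.camera_model(n))
s=ctrl.get_state()
for k in s: print(k,s[k])
E
```

```text
pics
{'mtx': array([[443.63098202,   0.        , 284.2184367 ],
       [  0.        , 443.63098202, 208.68566304],
       [  0.        ,   0.        ,   1.        ]]), 'extrinsics': array([[-0.96911806, -0.24658212,  0.00272934,  0.49915577],
       [ 0.14691951, -0.56846372,  0.80948357, -0.15290675],
       [-0.19805264,  0.78488614,  0.58713618, -1.23336573],
       [ 0.        ,  0.        ,  0.        ,  1.        ]])}
{'mtx': array([[406.04602476,   0.        , 279.4786275 ],
       [  0.        , 406.04602476, 211.37499003],
       [  0.        ,   0.        ,   1.        ]]), 'extrinsics': array([[-0.0165647 , -0.99967562,  0.01934608, -0.00386241],
       [ 0.99722782, -0.01511417,  0.0728577 , -0.51773984],
       [-0.07254166,  0.02049931,  0.99715469, -1.27768125],
       [ 0.        ,  0.        ,  0.        ,  1.        ]])}
time 0.1
joint_positions [ 1.13907894  0.32174422 -0.07010338  1.45154338  0.02261101  1.37082704
 -0.05690306]
qd [-0.00027304 -0.00350486 -0.00130078 -0.0048482  -0.00082603 -0.00010699
 -0.00074141]
joint_torque [-5.11135604e-04 -4.92571521e+01 -4.05973373e-01 -3.13399422e+01
 -6.41422276e-02  3.95229785e-02  5.65206028e-05]
position [ 0.28000171 -0.58599366  0.19557895]
tool_rot [ 1.97439817  0.44939205 -1.97536971]
ft_force [ 0.73131891  0.56476625 -0.03324392]
torque [ 0.03770116  0.04965139 -0.03786924]
grip_width 0.9995357471502342
```

View pics/side0.png

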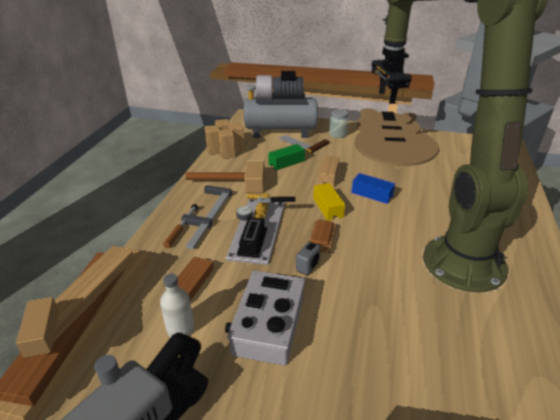

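View pics/top0.png

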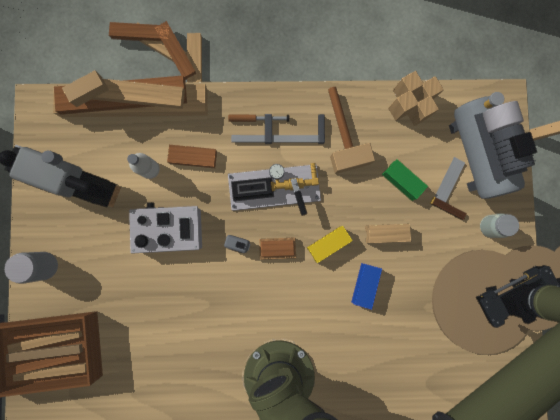

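```bash
cat > h.py <<'E'
import numpy as np,cv2
from bench import ctrl
def ray(n,u,v):
    m=ctrl.camera_model(n);K=m["mtx"];E=m["extrinsics"]
    d=np.array([(u-K[0,2])/K[0,0],-(v-K[1,2])/K[1,1],-1.])
    R=E[:3,:3];return -R.T@E[:3,3],R.T@d
def pt(n,u,v,z):
    c,d=ray(n,u,v);return c+d*(z-c[2])/d[2]
def proj(n,p):
    m=ctrl.camera_model(n);K=m["mtx"];E=m["extrinsics"]
    c=E[:3,:3]@np.array(p)+E[:3,3]
    return K[0,0]*c[0]/-c[2]+K[0,2],K[1,1]*-c[1]/-c[2]+K[1,2]
def crop(im,u,v,w,h,s,f):
    c=im[v:v+h,u:u+w,::-1];cv2.imwrite(f,cv2.resize(c,None,fx=s,fy=s,interpolation=cv2.INTER_CUBIC))
E
python3 - <<'E'
from h import *
t=cv2.imread("pics/top0.png")[:,:,::-1]
s=cv2.imread("pics/side0.png")[:,:,::-1]
crop(t,220,150,200,130,4,"pics/t1.png")
crop(s,220,140,180,130,4,"pics/s1.png")
crop(t,120,190,140,80,5,"pics/t2.png")
E
```

```text
(no output)
```

View pics/t1.png

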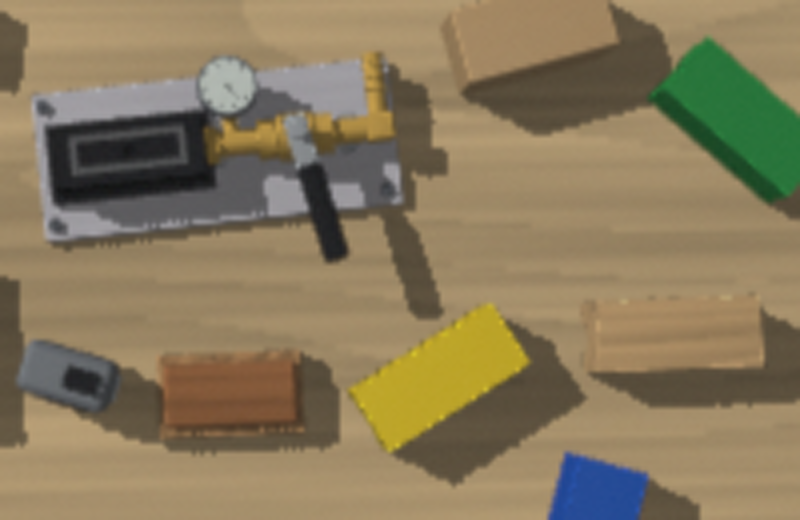

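View pics/s1.png

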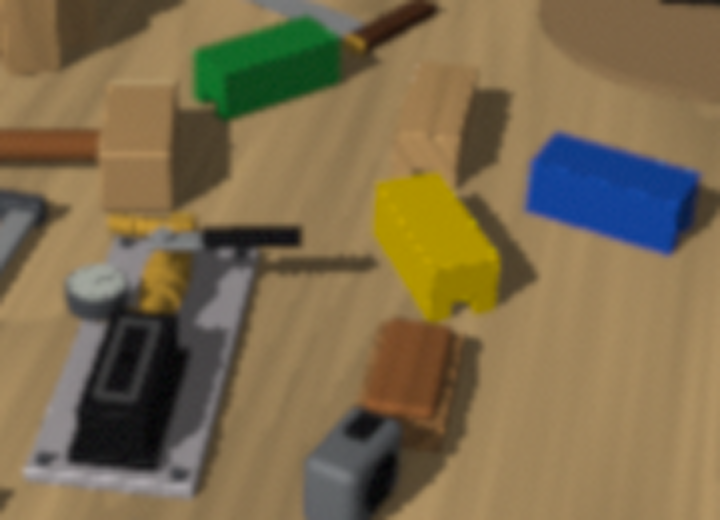

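View pics/t2.png

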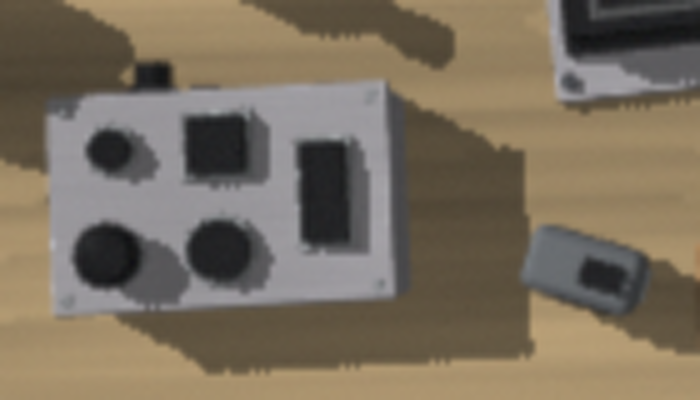

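```bash
python3 - <<'E'
from h import *
np.set_printoptions(precision=4,suppress=True)
t=cv2.imread("pics/top0.png")[:,:,::-1].astype(int)
def P(u,v,z,o=(220,150),s=4): return pt("top",(u+.5)/s+o[0]-.5,(v+.5)/s+o[1]-.5,z)
b=np.array([P(*q,.052) for q in[(597,302),(760,297),(765,366),(591,371)]])
print("block",b.mean(0),b)
s=np.array([P(*q,.06) for q in[(72,135),(182,123),(188,164),(76,177)]]);print("seal",s.mean(0));print(s)
# dark mask for keys
hsv=t.max(2)
def comps(x0,x1,y0,y1,thr,z,mina):
    m=(hsv[y0:y1,x0:x1]<thr).astype(np.uint8)
    n,l,st,c=cv2.connectedComponentsWithStats(m)
    for i in range(1,n):
        if st[i,4]>=mina:
            cs,_=cv2.findContours((l==i).astype(np.uint8),0,2)
            r=cv2.minAreaRect(cs[0]); print(st[i],c[i]+[x0,y0],pt("top",c[i][0]+x0,c[i][1]+y0,z),r[1:])
print("keys");comps(130,200,205,252,50,.083,20)
print("pod/lever");comps(222,330,160,220,45,.06,20)
# case lid corners
for q in [(48,100),(387,82),(395,295),(57,315)]: print("lid",P(*q,.07,(120,190),5))
print("valve",P(298,125,.07),"tip",P(338,256,.072),"grip", P(325,213,.072))
for n,p in [("top",[0.5,0,0]),("side",[0.5,0,0])]: print(proj(n,p))
E
```

```text
block [ 0.4421 -0.3522  0.052 ] [[ 0.468  -0.2894  0.052 ]
 [ 0.4699 -0.4173  0.052 ]
 [ 0.4161 -0.4191  0.052 ]
 [ 0.4145 -0.2829  0.052 ]]
seal [0.5915 0.0727 0.06  ]
[[0.6036 0.1171 0.06  ]
 [0.6119 0.0318 0.06  ]
 [0.5797 0.0276 0.06  ]
 [0.5709 0.1143 0.06  ]]
keys
[ 28   9  11  11 118] [162.9661 218.8729] [0.4956 0.3408 0.083 ] ((10.0, 10.0), 90.0)
[ 8 12  8  7 45] [141.6889 219.7333] [0.494  0.4045 0.083 ] ((6.0, 7.0), 90.0)
[ 50  14  10  19 165] [184.5818 228.0545] [0.4669 0.276  0.083 ] ((18.59547996520996, 8.478398323059082), 85.91438293457031)
[  5  30  13  12 119] [141.2437 240.8151] [0.4307 0.4053 0.083 ] ((11.0, 12.0), 90.0)
[ 28  30  12  11 106] [163.6321 239.8491] [0.4325 0.3386 0.083 ] ((10.0, 11.0), 90.0)
pod/lever
[ 10  18  42  23 377] [252.6313 191.0398] [0.5791 0.0709 0.06  ] ((18.37217903137207, 39.675537109375), 83.9909896850586)
[ 18  24  24   7 122] [251.4918 186.877 ] [0.5921 0.0743 0.06  ] ((5.0746893882751465, 23.482877731323242), 84.2894058227539)
[ 73  31  11  24 112] [300.3393 202.3036] [ 0.5418 -0.0764  0.06  ] ((23.179397583007812, 5.363827228546143), 73.3007583618164)
lid [0.5263 0.4467 0.07  ]
lid [0.5342 0.2409 0.07  ]
lid [0.4044 0.2363 0.07  ]
lid [0.3958 0.44   0.07  ]
valve [ 0.6076 -0.0578  0.07  ] tip [ 0.5057 -0.0864  0.072 ] grip [ 0.5389 -0.0771  0.072 ]
(np.float64(275.72557689219343), np.float64(217.28541134794642))
(np.float64(289.0785411630922), np.float64(235.1381981050965))
```

```bash
python3 - <<'E'
from h import *
from scipy.spatial.transform import Rotation as R
np.set_printoptions(precision=4,suppress=True)
s=ctrl.get_state()
M=R.from_rotvec(s["tool_rot"]).as_matrix();print(M)
p=np.array(s["position"])
for d in(-.095,.095):
    for e in(-.0375,.0375): print(proj("top",p-M[:,0]*.08+M[:,1]*d+M[:,2]*e))
t=cv2.imread("pics/top0.png")[:,:,::-1]
crop(t,430,230,130,130,5,"pics/t3.png")
for q in [(361,263),(382,268),(353,303),(377,308)]: print("blue",pt("top",*q,.05))
for q in [(352,226),(330,262),(308,248),(342,230)]: print("yellow",pt("top",*q,.05))
for q in [(276,171)]: print("gauge",pt("top",*q,.04))
E
```

```text
[[-0.0008  0.4312 -0.9022]
 [ 0.0015 -0.9022 -0.4312]
 [-1.     -0.0017  0.0001]]
(np.float64(468.65779986201665), np.float64(297.17079370983015))
(np.float64(482.6513641435031), np.float64(323.9811069733101))
(np.float64(533.1142902981957), np.float64(263.5326842277574))
(np.float64(547.2400384612495), np.float64(289.952402356814))
blue [ 0.3511 -0.2615  0.05  ]
blue [ 0.3345 -0.3264  0.05  ]
blue [ 0.2293 -0.233   0.05  ]
blue [ 0.2127 -0.3066  0.05  ]
yellow [ 0.4662 -0.2369  0.05  ]
yellow [ 0.3559 -0.1652  0.05  ]
yellow [ 0.4002 -0.098   0.05  ]
yellow [ 0.4542 -0.2053  0.05  ]
gauge [ 0.6443 -0.0028  0.04  ]
```

View pics/t3.png

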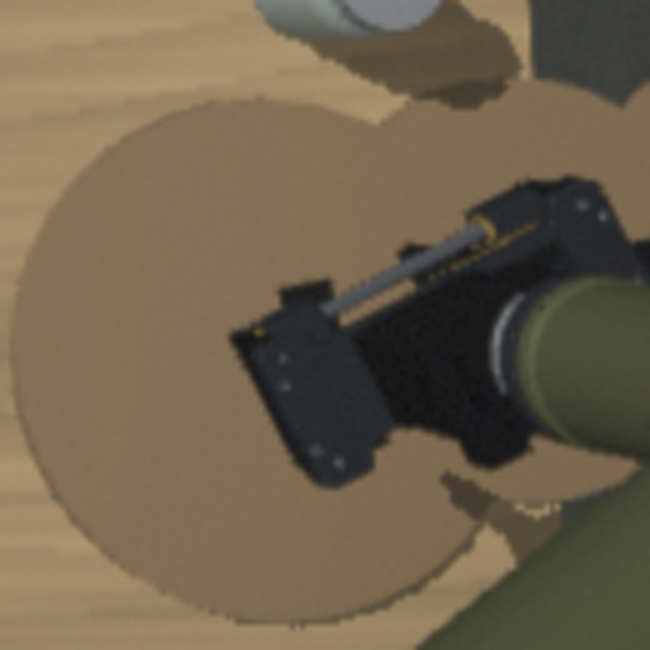

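```bash
python3 -m jog '[{"rot":[-1,0,0],"travel":[-0.028,-0.067,-0.131],"jaw":-1},{"rot":[-1,0,0],"travel":[-0.028,-0.078,-0.124],"jaw":-1},{"rot":[-1,0,0],"travel":[-0.028,-0.089,-0.117],"jaw":-1},{"rot":[-1,0,0],"travel":[-0.028,-0.099,-0.108],"jaw":-1},{"rot":[-1,0,0],"travel":[-0.028,-0.108,-0.099],"jaw":-1},{"rot":[-1,0,0],"travel":[-0.028,-0.117,-0.089],"jaw":-1},{"rot":[-1,0,0],"travel":[0,0,0],"jaw":-1},{"rot":[-1,0,0],"travel":[0,0,0],"jaw":-1}]' 40
cat >> h.py <<'E'
from scipy.spatial.transform import Rotation as Rn
np.set_printoptions(precision=4,suppress=True)
def cur():
    s=ctrl.get_state();return np.array(s["position"]),Rn.from_rotvec(s["tool_rot"]).as_matrix()
def frame(tilt,yaw=0.):
    # tool y = (cos yaw, sin yaw); tilt about tool y, + = tip towards +y
    Rz=Rn.from_rotvec([0,0,yaw]).as_matrix()
    M=Rz@np.array([[0,1,0],[0,0,-1],[-1,0,0]]).astype(float)
    return M@Rn.from_rotvec([0,np.radians(tilt),0]).as_matrix()
def plan(p,M,grasp=True):
    """p grasp point (or TCP) wanted; print rot (units) and travel (units, in the tool axes after the rot) """
    P,C=cur()
    if grasp: p=np.array(p)+.019*M[:,0]
    print("t",ctrl.get_state()["time"],"tcp",P,"target",np.array(p))
    print("rot units (tool)",Rn.from_matrix(C.T@M).as_rotvec()*180/np.pi/5)
    d=np.array(p)-P
    print("travel units now-axes",C.T@d/.3,"target-axes",M.T@d/.3)
E
python3 -c "
from h import *
plan([.443,-.377,.036],frame(0,.013));print(cur()[1])"
```

```text
time: 0.9
position: [0.3331, -0.3386, 0.2475]
tool_rot: [1.511, 0.978, -1.513]
ft_force: [-0.6, -0.2, -1.0]
grip_width: 1.002
t 0.9 tcp [ 0.3331 -0.3386  0.2475] target [ 0.443 -0.377  0.017]
rot units (tool) [-4.9762  0.0177 -0.0075]
travel units now-axes [ 0.7687  0.3859 -0.0339] target-axes [0.7684 0.3646 0.1329]
[[ 0.0003  0.9126 -0.4089]
 [-0.0016 -0.4089 -0.9126]
 [-1.      0.001   0.0014]]
```

```bash
python3 -m jog '[{"rot":[-1,0,0],"travel":[0,0,0],"jaw":-1},{"rot":[-1,0,0],"travel":[0,0,0],"jaw":-1},{"rot":[-1,0,0],"travel":[0,0,0],"jaw":-1},{"rot":[-1,0,0],"travel":[0,0,0],"jaw":-1},{"rot":[-1,0,0],"travel":[0,0,0],"jaw":-1},{"rot":[0,0,0],"travel":[0,0.12,0.09],"jaw":-1},{"rot":[0,0,0],"travel":[0,0.12,0.09],"jaw":-1},{"rot":[0,0,0],"travel":[0,0.12,0.09],"jaw":-1}]'
python3 -m jog '[{"rot":[0,1,0],"travel":[0,0,0],"jaw":-1},{"rot":[0,1,0],"travel":[0,0,0],"jaw":-1},{"rot":[0,1,0],"travel":[0,0,0],"jaw":-1},{"rot":[0,1,0],"travel":[0,0,0],"jaw":-1},{"rot":[0,1,0],"travel":[0,0,0],"jaw":-1},{"rot":[0,1,0],"travel":[0,0,0],"jaw":-1},{"rot":[0,1,0],"travel":[0,0,0],"jaw":-1},{"rot":[0,1,0],"travel":[0,0,0],"jaw":-1}]'
python3 -m jog '[{"rot":[0,1,0],"travel":[0,0,0],"jaw":-1},{"rot":[0,0,0],"travel":[0,0,0],"jaw":-1}]'
python3 - <<'E'
from h import *
plan([.443,-.377,.036],frame(45,.013))
print(ctrl.get_state()["joint_positions"])
im=ctrl.get_image("side"); cv2.imwrite("pics/side1.png",im[:,:,::-1])
E
```

```text
time: 1.7
position: [0.4427, -0.4206, 0.2468]
tool_rot: [1.202, 1.213, -1.203]
ft_force: [0.0, -0.2, 0.6]
grip_width: 1.0
time: 2.5
position: [0.4417, -0.4201, 0.2466]
tool_rot: [1.695, 1.711, -0.787]
ft_force: [0.5, 0.3, -1.1]
grip_width: 0.997
time: 2.7
position: [0.4404, -0.4216, 0.2409]
tool_rot: [1.759, 1.772, -0.726]
ft_force: [0.3, 0.4, -1.3]
grip_width: 0.997
t 2.7 tcp [ 0.4404 -0.4216  0.2409] target [ 0.4428 -0.3636  0.0226]
rot units (tool) [-0.0996 -0.0769 -0.0232]
travel units now-axes [0.6488 0.0127 0.3823] target-axes [0.6514 0.0107 0.378 ]
[ 1.1439  0.7832 -0.3412  0.9383 -0.2976  2.0509  0.7683]
```

View pics/side1.png

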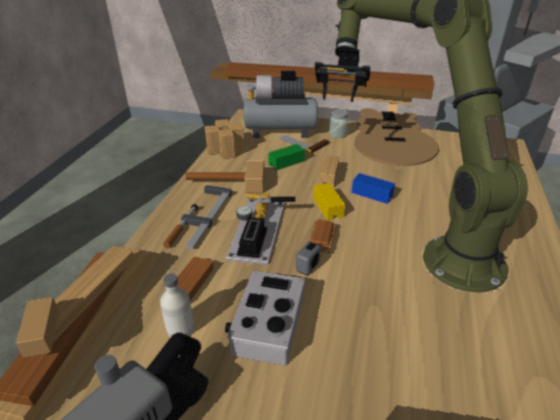

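```bash
python3 -m jog '[{"rot":[0,0,0],"travel":[0.1,0.002,0.059],"jaw":-1},{"rot":[0,0,0],"travel":[0.1,0.002,0.059],"jaw":-1},{"rot":[0,0,0],"travel":[0.1,0.002,0.059],"jaw":-1},{"rot":[0,0,0],"travel":[0.1,0.002,0.059],"jaw":-1},{"rot":[0,0,0],"travel":[0,0,0],"jaw":-1}]'
python3 - <<'E'
from h import *
plan([.443,-.377,.036],frame(45,.013))
print(ctrl.get_state()["joint_positions"])
im=ctrl.get_image("side"); crop(im,240,60,200,150,4,"pics/s2.png")
im=ctrl.get_image("top"); crop(im,330,180,180,130,4,"pics/t4.png")
E
```

```text
time: 3.25
position: [0.4424, -0.3815, 0.1098]
tool_rot: [1.749, 1.776, -0.725]
ft_force: [0.3, 0.3, 0.3]
grip_width: 1.0
t 3.25 tcp [ 0.4424 -0.3815  0.1098] target [ 0.4428 -0.3636  0.0226]
rot units (tool) [-0.0382 -0.0459  0.0377]
travel units now-axes [0.2473 0.0034 0.1644] target-axes [0.2479 0.002  0.1634]
[ 1.1416  0.7952 -0.3369  1.188  -0.2623  1.802   0.8562]
```

View pics/s2.png

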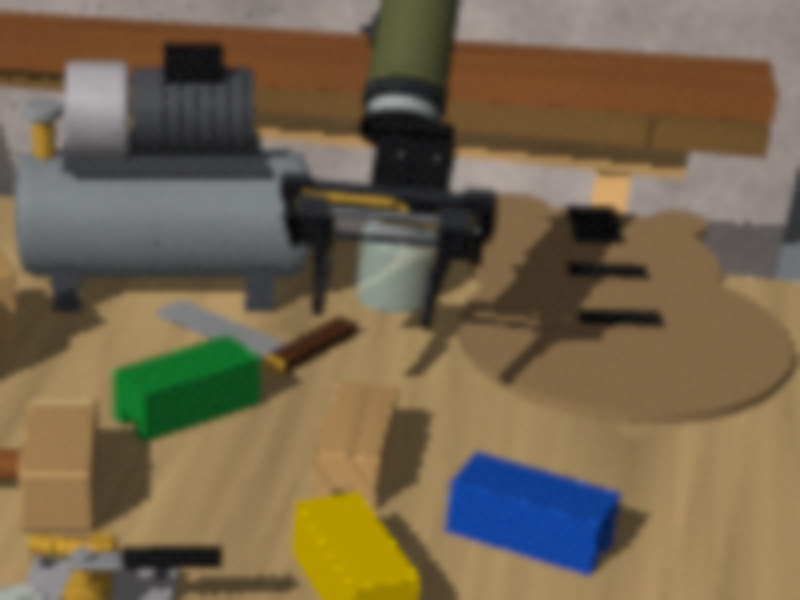

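View pics/t4.png

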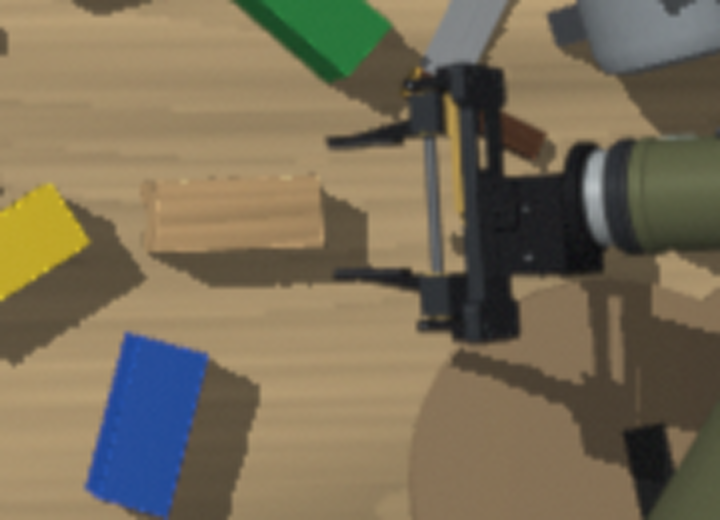

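```bash
python3 -m jog '[{"rot":[0,0,0],"travel":[0.041,0,0.0274],"jaw":-1},{"rot":[0,0,0],"travel":[0.041,0,0.0274],"jaw":-1},{"rot":[0,0,0],"travel":[0.041,0,0.0274],"jaw":-1},{"rot":[0,0,0],"travel":[0.041,0,0.0274],"jaw":-1},{"rot":[0,0,0],"travel":[0.041,0,0.0274],"jaw":-1},{"rot":[0,0,0],"travel":[0.041,0,0.0274],"jaw":-1},{"rot":[0,0,0],"travel":[0,0,0],"jaw":-1}]'
python3 - <<'E'
from h import *
plan([.443,-.377,.036],frame(45,.013))
im=ctrl.get_image("side"); crop(im,240,60,200,150,4,"pics/s3.png")
im=ctrl.get_image("top"); crop(im,330,180,180,130,4,"pics/t5.png")
E
```

```text
time: 4.05
position: [0.4427, -0.366, 0.0224]
tool_rot: [1.752, 1.772, -0.725]
ft_force: [0.3, 0.1, -0.1]
grip_width: 1.001
t 4.05 tcp [ 0.4427 -0.366   0.0224] target [ 0.4428 -0.3636  0.0226]
rot units (tool) [-0.0468 -0.0405 -0.0013]
travel units now-axes [ 0.0053  0.0006 -0.0062] target-axes [ 0.0053  0.0006 -0.0063]
```

View pics/s3.png

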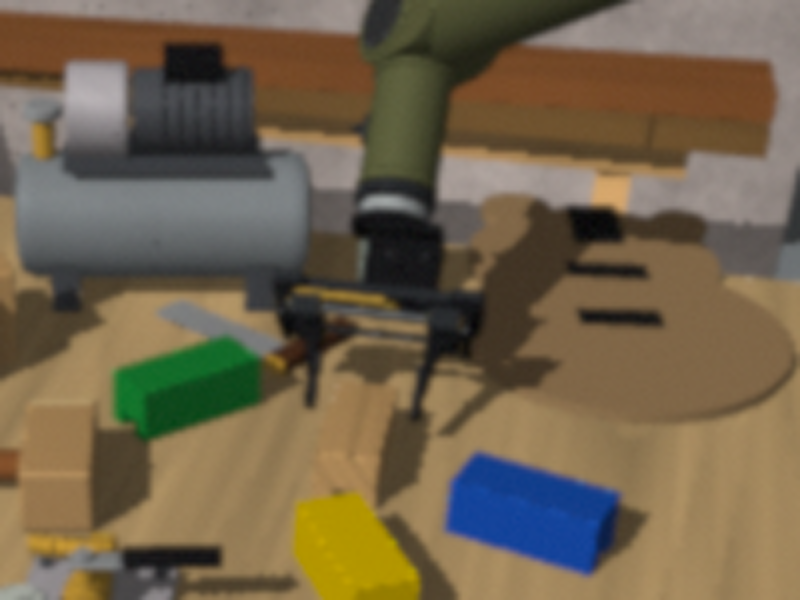

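View pics/t5.png

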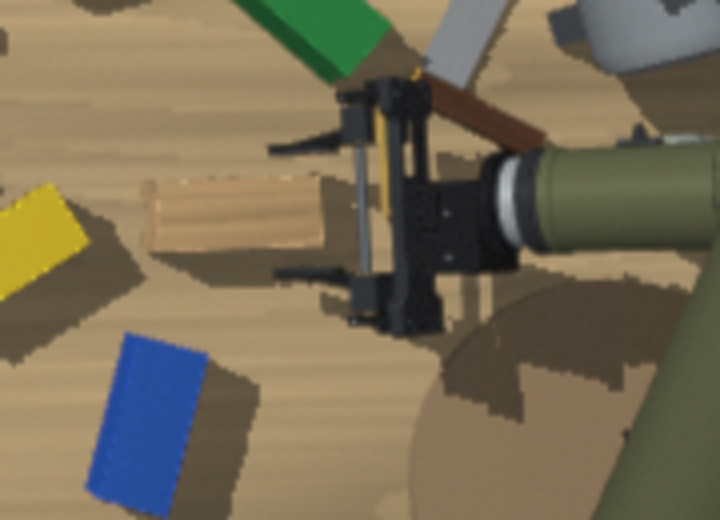

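```bash
python3 -m jog '[{"rot":[0,0,0],"travel":[0,0,0],"jaw":1},{"rot":[0,0,0],"travel":[0,0,0],"jaw":1},{"rot":[0,0,0],"travel":[0,0,0],"jaw":1},{"rot":[0,0,0],"travel":[0,0,0],"jaw":1},{"rot":[0,0,0],"travel":[0,0,0],"jaw":1},{"rot":[0,0,0],"travel":[0,0,0],"jaw":1}]' 40
python3 - <<'E'
from h import *
s=ctrl.get_state();print(s["grip_width"]*87,s["ft_force"])
im=ctrl.get_image("top"); crop(im,330,180,180,130,4,"pics/t6.png")
E
```

```text
time: 4.75
position: [0.4437, -0.3678, 0.0252]
tool_rot: [1.75, 1.767, -0.725]
ft_force: [-0.5, 0.6, 1.2]
grip_width: 0.638
55.51640903566982 [-0.4571  0.643   1.1537]
```

View pics/t6.png

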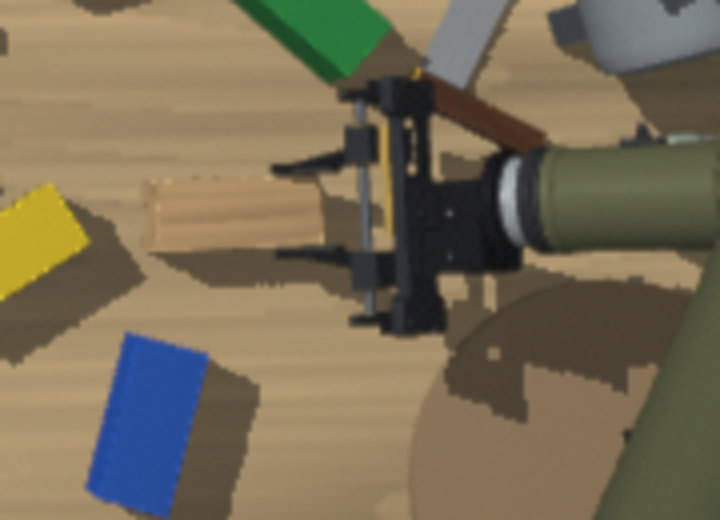

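```bash
python3 -m jog '[{"rot":[0,0,0],"travel":[-0.057,0,-0.057],"jaw":1},{"rot":[0,0,0],"travel":[-0.057,0,-0.057],"jaw":1},{"rot":[0,0,0],"travel":[-0.057,0,-0.057],"jaw":1},{"rot":[0,0,0],"travel":[-0.057,0,-0.057],"jaw":1},{"rot":[0,0,0],"travel":[-0.057,0,-0.057],"jaw":1},{"rot":[0,0,0],"travel":[0,0,0],"jaw":1}]'
python3 -m jog '[{"rot":[0,-1,0],"travel":[0,0,0],"jaw":1},{"rot":[0,-1,0],"travel":[0,0,0],"jaw":1},{"rot":[0,-1,0],"travel":[0,0,0],"jaw":1},{"rot":[0,-1,0],"travel":[0,0,0],"jaw":1},{"rot":[0,-1,0],"travel":[0,0,0],"jaw":1},{"rot":[0,-1,0],"travel":[0,0,0],"jaw":1},{"rot":[0,-1,0],"travel":[0,0,0],"jaw":1},{"rot":[0,-1,0],"travel":[0,0,0],"jaw":1}]'
python3 -m jog '[{"rot":[0,-1,0],"travel":[0,0,0],"jaw":1},{"rot":[0,-1,0],"travel":[0,0,0],"jaw":1},{"rot":[0,-1,0],"travel":[0,0,0],"jaw":1},{"rot":[0,-1,0],"travel":[0,0,0],"jaw":1},{"rot":[0,-1,0],"travel":[0,0,0],"jaw":1},{"rot":[0,-1,0],"travel":[0,0,0],"jaw":1},{"rot":[0,-1,0],"travel":[0,0,0],"jaw":1},{"rot":[0,-1,0],"travel":[0,0,0],"jaw":1}]'
python3 -m jog '[{"rot":[0,-1,0],"travel":[0,0,0],"jaw":1},{"rot":[0,-1,0],"travel":[0,0,0],"jaw":1},{"rot":[0,0,0],"travel":[0,0,0],"jaw":1}]'
python3 - <<'E'
from h import *
plan([.4437,-.3678,.085],frame(-45,.013),False)
print(ctrl.get_state()["joint_positions"])
im=ctrl.get_image("side"); crop(im,240,60,200,150,4,"pics/s7.png")
im=ctrl.get_image("top"); crop(im,300,150,180,130,4,"pics/t7.png")
E
```

```text
time: 5.4
position: [0.4451, -0.3687, 0.1491]
tool_rot: [1.748, 1.761, -0.724]
ft_force: [-0.4, -0.2, -1.3]
grip_width: 0.64
time: 6.2
position: [0.4433, -0.3674, 0.1449]
tool_rot: [1.263, 1.276, -1.162]
ft_force: [-0.5, 0.2, -1.5]
grip_width: 0.638
time: 7.0
position: [0.4433, -0.367, 0.145]
tool_rot: [0.741, 0.75, -1.429]
ft_force: [-0.1, 0.0, -2.1]
grip_width: 0.638
time: 7.3
position: [0.443, -0.3643, 0.1419]
tool_rot: [0.606, 0.625, -1.469]
ft_force: [-0.2, 0.2, -2.6]
grip_width: 0.638
t 7.3 tcp [ 0.443  -0.3643  0.1419] target [ 0.4437 -0.3678  0.085 ]
rot units (tool) [ 0.0692 -0.0368  0.0301]
travel units now-axes [ 0.1428  0.0033 -0.1253] target-axes [ 0.1424  0.0022 -0.1257]
[ 0.6285  0.0842 -0.5072  2.1069  0.9642  1.0864 -0.3895]
```

View pics/s7.png

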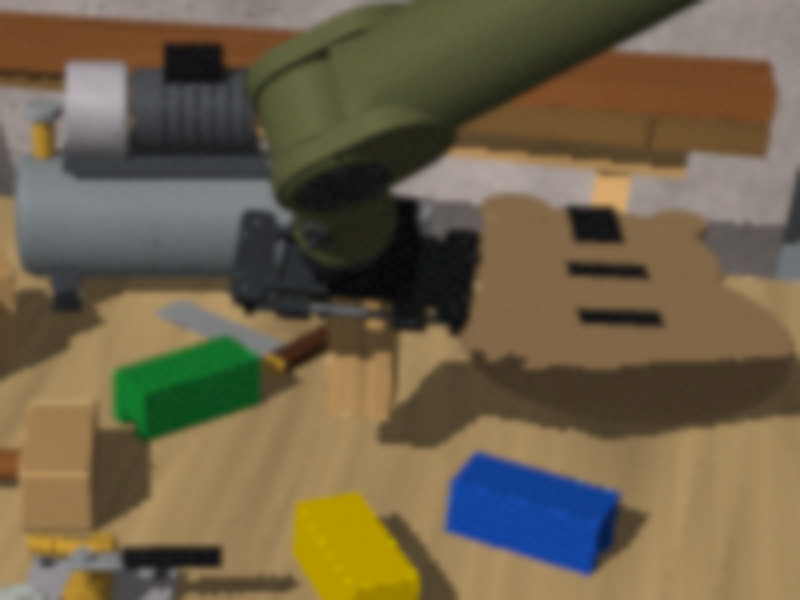

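View pics/t7.png

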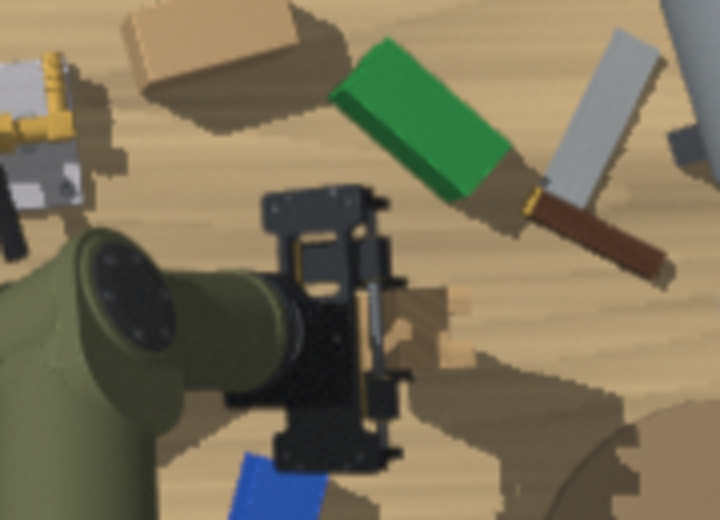

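```bash
python3 -m jog '[{"rot":[0,0,0],"travel":[0.0265,0,-0.0265],"jaw":1},{"rot":[0,0,0],"travel":[0.0265,0,-0.0265],"jaw":1},{"rot":[0,0,0],"travel":[0.0265,0,-0.0265],"jaw":1},{"rot":[0,0,0],"travel":[0.0265,0,-0.0265],"jaw":1},{"rot":[0,0,0],"travel":[0.02,0,-0.02],"jaw":1},{"rot":[0,0,0],"travel":[0,0,0],"jaw":1},{"rot":[0,0,0],"travel":[0,0,0],"jaw":1}]'
python3 -m jog '[{"rot":[0,0,0],"travel":[0.004,0,-0.004],"jaw":1},{"rot":[0,0,0],"travel":[0,0,0],"jaw":1}]'
python3 -m jog '[{"rot":[0,0,0],"travel":[0.004,0,-0.004],"jaw":1},{"rot":[0,0,0],"travel":[0,0,0],"jaw":1}]'
```

```text
time: 8.1
position: [0.4438, -0.3676, 0.0922]
tool_rot: [0.61, 0.617, -1.473]
ft_force: [0.9, -0.4, -1.3]
grip_width: 0.64
time: 8.3
position: [0.444, -0.3677, 0.0911]
tool_rot: [0.61, 0.615, -1.473]
ft_force: [1.0, -0.1, -1.2]
grip_width: 0.641
time: 8.5
position: [0.4437, -0.3677, 0.0891]
tool_rot: [0.61, 0.616, -1.473]
ft_force: [0.1, 0.6, -1.8]
grip_width: 0.64
```

```bash
for i in 1 2 3 4; do echo; done; python3 -m jog '[{"rot":[0,0,0],"travel":[0.005,0,-0.005],"jaw":1},{"rot":[0,0,0],"travel":[0.002,0,-0.002],"jaw":1},{"rot":[0,0,0],"travel":[0,0,0],"jaw":1}]'
python3 -m jog '[{"rot":[0,0,0],"travel":[0.004,0,-0.004],"jaw":1},{"rot":[0,0,0],"travel":[0,0,0],"jaw":1}]'
python3 -m jog '[{"rot":[0,0,0],"travel":[0.004,0,-0.004],"jaw":1},{"rot":[0,0,0],"travel":[0,0,0],"jaw":1}]'
python3 - <<'E'
from h import *
im=ctrl.get_image("side"); crop(im,240,60,200,150,4,"pics/s8.png")
E
```

```text
time: 8.8
position: [0.4436, -0.3676, 0.0858]
tool_rot: [0.61, 0.616, -1.473]
ft_force: [-0.8, 0.4, -1.4]
grip_width: 0.637
time: 9.0
position: [0.4436, -0.3676, 0.0841]
tool_rot: [0.61, 0.616, -1.473]
ft_force: [-0.4, -0.2, -1.5]
grip_width: 0.641
time: 9.2
position: [0.4436, -0.3676, 0.0824]
tool_rot: [0.61, 0.616, -1.473]
ft_force: [-0.4, 0.2, -1.5]
grip_width: 0.642
```

View pics/s8.png

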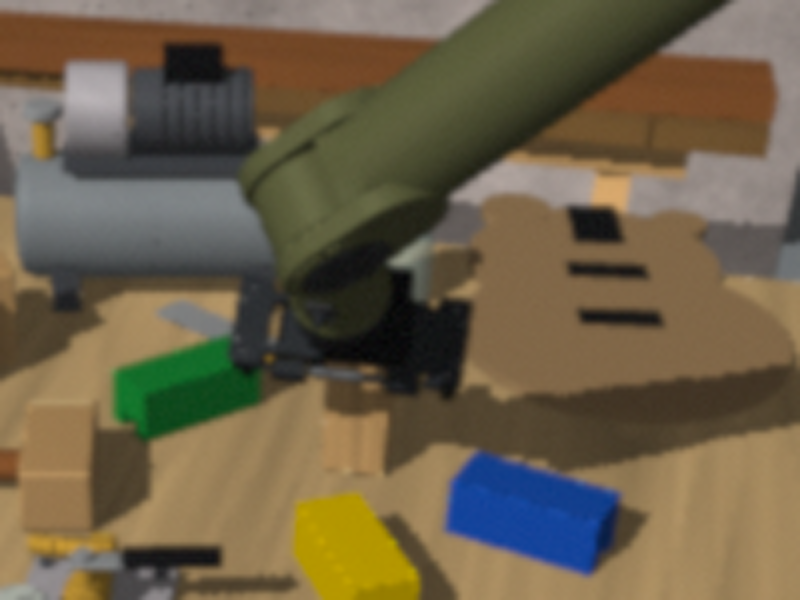

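```bash
python3 -m jog '[{"rot":[0,0,0],"travel":[0.004,0,-0.004],"jaw":1},{"rot":[0,0,0],"travel":[0,0,0],"jaw":1}]'
python3 -m jog '[{"rot":[0,0,0],"travel":[0.003,0,-0.003],"jaw":1},{"rot":[0,0,0],"travel":[0,0,0],"jaw":1}]'
python3 -m jog '[{"rot":[0,0,0],"travel":[0.003,0,-0.003],"jaw":1},{"rot":[0,0,0],"travel":[0,0,0],"jaw":1}]'
```

```text
time: 9.45
position: [0.4436, -0.3676, 0.0808]
tool_rot: [0.61, 0.616, -1.473]
ft_force: [-0.1, 0.5, -1.0]
grip_width: 0.64
time: 9.65
position: [0.4438, -0.3679, 0.0807]
tool_rot: [0.609, 0.615, -1.474]
ft_force: [-2.0, 3.1, 4.5]
grip_width: 0.636
time: 9.85
position: [0.4438, -0.3682, 0.0808]
tool_rot: [0.608, 0.613, -1.475]
ft_force: [-4.4, 5.0, 11.9]
grip_width: 0.641
```

```bash
python3 -m jog '[{"rot":[0,0,0],"travel":[-0.003,0,0.003],"jaw":1},{"rot":[0,0,0],"travel":[-0.001,0,0.001],"jaw":1},{"rot":[0,0,0],"travel":[0,0,0],"jaw":1}]'
python3 -m jog '[{"rot":[0,0,0],"travel":[0,0,0],"jaw":0.2},{"rot":[0,0,0],"travel":[0,0,0],"jaw":-0.2},{"rot":[0,0,0],"travel":[0,0,0],"jaw":-1},{"rot":[0,0,0],"travel":[0,0,0],"jaw":-1},{"rot":[0,0,0],"travel":[0,0,0],"jaw":-1},{"rot":[0,0,0],"travel":[0,0,0],"jaw":-1}]'
python3 - <<'E'
from h import *
im=ctrl.get_image("side"); crop(im,240,60,200,150,4,"pics/s9.png")
E
```

```text
time: 10.15
position: [0.444, -0.368, 0.0806]
tool_rot: [0.61, 0.615, -1.473]
ft_force: [-0.9, 0.9, 3.1]
grip_width: 0.638
time: 10.75
position: [0.4436, -0.3674, 0.0797]
tool_rot: [0.61, 0.617, -1.473]
ft_force: [0.2, 0.2, 0.3]
grip_width: 0.922
```

View pics/s9.png

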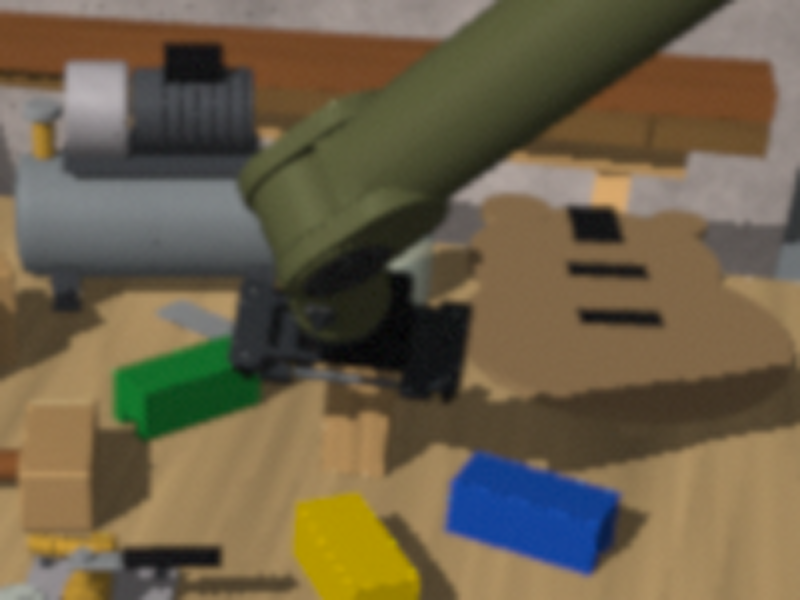

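```bash
python3 -m jog '[{"rot":[0,0,0],"travel":[-0.08,0,0],"jaw":-1},{"rot":[0,0,0],"travel":[-0.13,0,0],"jaw":-1},{"rot":[0,0,0],"travel":[-0.13,0,0],"jaw":-1},{"rot":[0,0,0],"travel":[-0.13,0,0],"jaw":-1},{"rot":[0,0.5,0],"travel":[-0.08,0,0.08],"jaw":-1},{"rot":[0,1,0],"travel":[0,0,0],"jaw":-1},{"rot":[0,1,0],"travel":[0,0,0],"jaw":-1},{"rot":[0,1,0],"travel":[0,0,0],"jaw":-1}]'
python3 -m jog '[{"rot":[0,1,0],"travel":[0,0,0],"jaw":-1},{"rot":[0,1,0],"travel":[0,0,0],"jaw":-1},{"rot":[0,1,0],"travel":[0,0,0],"jaw":-1},{"rot":[0,1,0],"travel":[0,0,0],"jaw":-1},{"rot":[0,1,0],"travel":[0,0,0],"jaw":-1},{"rot":[0,0,0],"travel":[0,0,0],"jaw":-1}]'
python3 - <<'E'
from h import *
plan([.444,-.460,.205],frame(40,.013),False)
im=ctrl.get_image("side"); crop(im,240,60,200,150,4,"pics/s10.png")
im=ctrl.get_image("top"); crop(im,300,150,180,130,4,"pics/t10.png")
E
```

```text
time: 11.6
position: [0.4433, -0.2675, 0.2147]
tool_rot: [0.846, 0.853, -1.388]
ft_force: [0.5, -0.4, 0.5]
grip_width: 1.0
time: 12.2
position: [0.4416, -0.2716, 0.2135]
tool_rot: [1.175, 1.179, -1.228]
ft_force: [0.5, -0.2, 1.1]
grip_width: 0.998
t 12.2 tcp [ 0.4416 -0.2716  0.2135] target [ 0.444 -0.46   0.205]
rot units (tool) [-0.113   8.4996 -0.0314]
travel units now-axes [0.0556 0.006  0.6262] target-axes [-0.382  -0.0003  0.4993]
```

View pics/s10.png

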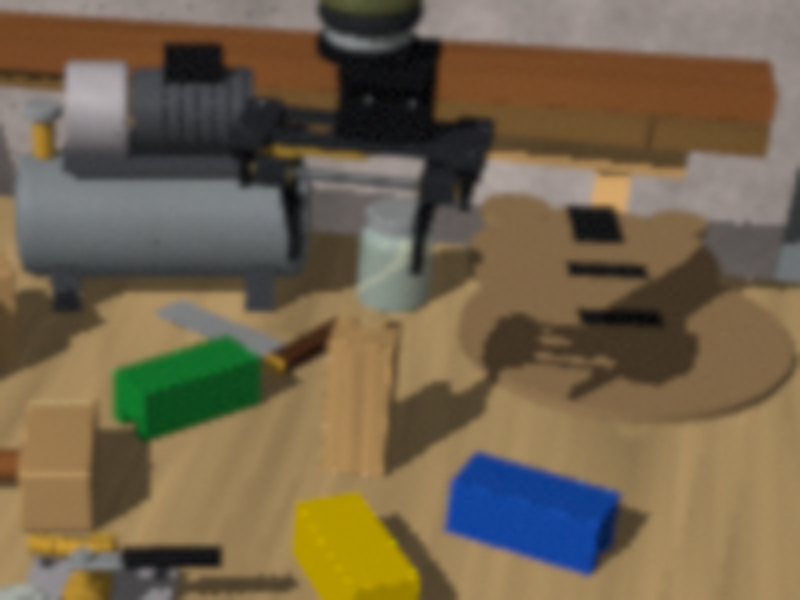

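View pics/t10.png

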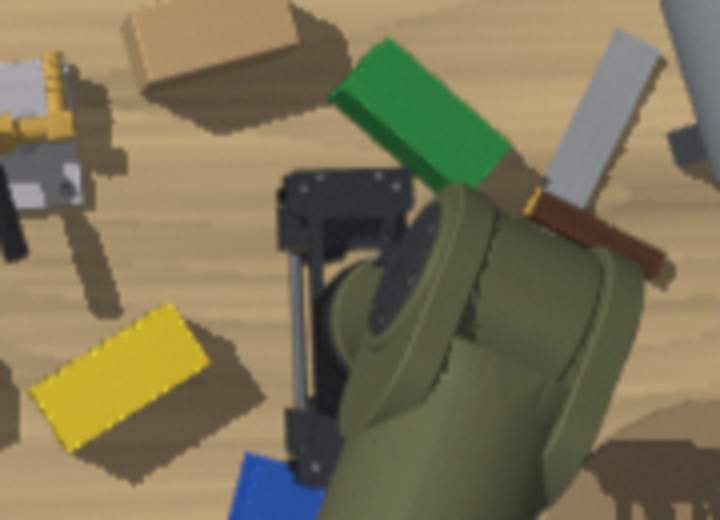

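```bash
python3 -m jog '[{"rot":[0,0,0],"travel":[0,0,0.125],"jaw":-1},{"rot":[0,0,0],"travel":[0,0,0.125],"jaw":-1},{"rot":[0,0,0],"travel":[0,0,0.125],"jaw":-1},{"rot":[0,0,0],"travel":[0,0,0.125],"jaw":-1},{"rot":[0,0,0],"travel":[0,0,0.125],"jaw":-1},{"rot":[0,1,0],"travel":[0,0,0],"jaw":-1},{"rot":[0,1,0],"travel":[0,0,0],"jaw":-1},{"rot":[0,1,0],"travel":[0,0,0],"jaw":-1}]'
python3 -m jog '[{"rot":[0,1,0],"travel":[0,0,0],"jaw":-1},{"rot":[0,1,0],"travel":[0,0,0],"jaw":-1},{"rot":[0,1,0],"travel":[0,0,0],"jaw":-1},{"rot":[0,1,0],"travel":[0,0,0],"jaw":-1},{"rot":[0,1,0],"travel":[0,0,0],"jaw":-1},{"rot":[0,0.3,0],"travel":[0,0,0],"jaw":-1},{"rot":[0,0,0],"travel":[0,0,0],"jaw":-1}]'
python3 - <<'E'
from h import *
plan([.4436,-.3665,.097],frame(40,.013))
print(ctrl.get_state()["joint_positions"])
im=ctrl.get_image("top"); crop(im,300,150,180,130,4,"pics/t11.png")
im=ctrl.get_image("side"); crop(im,240,60,200,150,4,"pics/s11.png")
E
```

```text
time: 13.1
position: [0.446, -0.4534, 0.2226]
tool_rot: [1.36, 1.376, -1.088]
ft_force: [0.3, 0.9, -0.4]
grip_width: 0.998
time: 13.8
position: [0.4449, -0.4546, 0.2202]
tool_rot: [1.681, 1.7, -0.802]
ft_force: [0.7, 0.1, 1.0]
grip_width: 1.002
t 13.8 tcp [ 0.4449 -0.4546  0.2202] target [ 0.4434 -0.3543  0.0824]
rot units (tool) [-0.0386  0.1813 -0.005 ]
travel units now-axes [ 0.5671 -0.0006  0.0301] target-axes [ 0.5666 -0.0004  0.0391]
[ 1.0628  0.7731 -0.1865  0.9174 -0.2989  1.9998  0.8517]
```

View pics/t11.png

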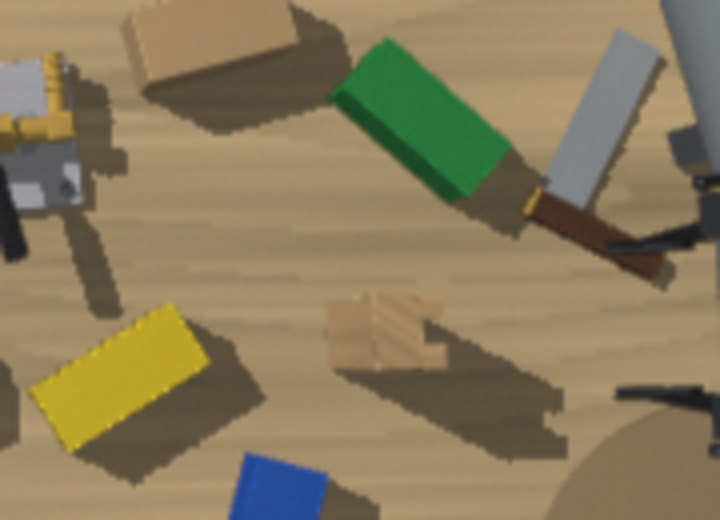

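View pics/s11.png

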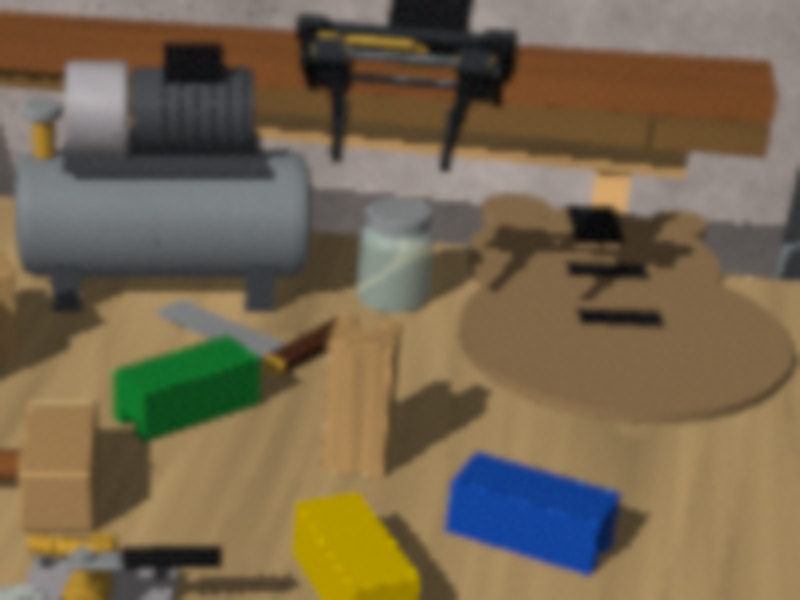

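```bash
python3 - <<'E'
from h import *
for q in[(372,293),(441,292),(446,368),(376,369),(409,330)]: print(pt("top",q[0]/4+300-.4,q[1]/4+150-.4,.13))
E
python3 -m jog '[{"rot":[0,0.18,0],"travel":[0,0,0.035],"jaw":-1},{"rot":[0,0,0],"travel":[0.1,0,0],"jaw":-1},{"rot":[0,0,0],"travel":[0.1,0,0],"jaw":-1},{"rot":[0,0,0],"travel":[0.1,0,0],"jaw":-1},{"rot":[0,0,0],"travel":[0,0,0],"jaw":-1}]'
python3 - <<'E'
from h import *
plan([.4436,-.3665,.097],frame(40,.013))
im=ctrl.get_image("top"); crop(im,300,150,180,130,4,"pics/t12.png")
E
```

```text
[ 0.4708 -0.3406  0.13  ]
[ 0.4708 -0.3914  0.13  ]
[ 0.4152 -0.3929  0.13  ]
[ 0.4153 -0.3414  0.13  ]
[ 0.4433 -0.3668  0.13  ]
time: 14.4
position: [0.4442, -0.4009, 0.1456]
tool_rot: [1.689, 1.715, -0.788]
ft_force: [0.1, 0.2, 0.1]
grip_width: 0.998
t 14.4 tcp [ 0.4442 -0.4009  0.1456] target [ 0.4434 -0.3543  0.0824]
rot units (tool) [-0.0017 -0.0161  0.0275]
travel units now-axes [0.2613 0.0001 0.0167] target-axes [ 0.2613 -0.0005  0.0163]
```

View pics/t12.png

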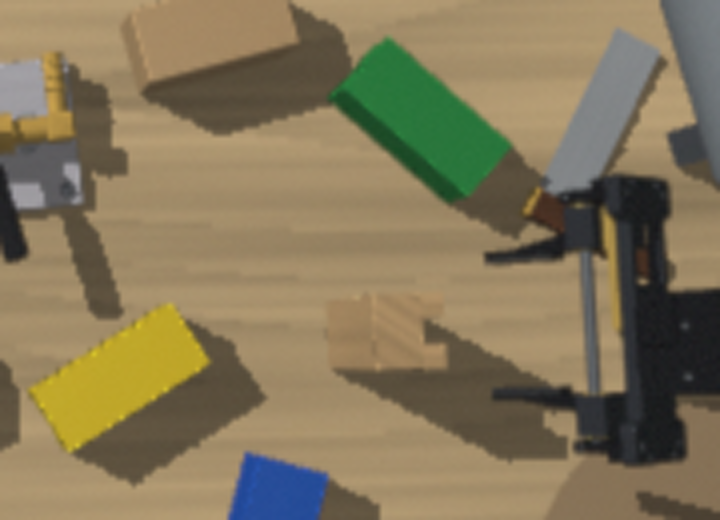

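```bash
python3 - <<'E'
from h import *
P,C=cur()
for e in(0,.0435,-.0435):
  for k in(0,.019):
    u,v=proj("top",P-C[:,0]*k+C[:,1]*e);print(e,k,(u-300+.5)*4,(v-150+.5)*4)
E
```

```text
0 0 467.4210748546966 327.411342263209
0 0.019 491.67110709518965 326.42571451206607
0.0435 0 464.1883933580216 267.2234516062849
0.0435 0.019 488.33272701598344 265.5001350011647
-0.0435 0 470.6712152285552 387.9242921602713
-0.0435 0.019 495.0277398978251 387.6844070077666
```

```bash
python3 - <<'E'
from h import *
p=np.array([.4437,-.3678,.0252]);C=frame(45,.013)
for k in(0,.01,.019):
    u,v=proj("top",p-C[:,0]*k);print(k,(u-330+.5)*4,(v-180+.5)*4)
plan([.4436,-.3665,.094],frame(40,.013))
E
```

```text
0 248.54997800069145 212.80757228340326
0.01 260.0602087432819 212.36363029200697
0.019 270.52557600805903 211.95998799428753
t 14.45 tcp [ 0.4445 -0.4033  0.1473] target [ 0.4434 -0.3543  0.0794]
rot units (tool) [-0.0042  0.0181  0.0001]
travel units now-axes [ 0.2785 -0.0014  0.0197] target-axes [ 0.2784 -0.0014  0.0201]
```

```bash
python3 -m jog '[{"rot":[0,0,0],"travel":[0.06,0,0.01],"jaw":-1},{"rot":[0,0,0],"travel":[0.06,0,0.01],"jaw":-1},{"rot":[0,0,0],"travel":[0.06,0,0],"jaw":-1},{"rot":[0,0,0],"travel":[0.06,0,0],"jaw":-1},{"rot":[0,0,0],"travel":[0.038,0,0],"jaw":-1},{"rot":[0,0,0],"travel":[0,0,0],"jaw":-1}]'
python3 - <<'E'
from h import *
plan([.4436,-.3665,.094],frame(40,.013))
im=ctrl.get_image("top"); crop(im,300,150,180,130,4,"pics/t13.png")
im=ctrl.get_image("side"); crop(im,260,60,160,120,5,"pics/s13.png")
E
```

```text
time: 15.05
position: [0.4441, -0.3565, 0.0791]
tool_rot: [1.69, 1.708, -0.79]
ft_force: [-0.7, 0.7, 0.4]
grip_width: 1.001
t 15.05 tcp [ 0.4441 -0.3565  0.0791] target [ 0.4434 -0.3543  0.0794]
rot units (tool) [-0.019   0.0282 -0.023 ]
travel units now-axes [ 0.004  -0.002  -0.0065] target-axes [ 0.004  -0.002  -0.0065]
```

View pics/t13.png

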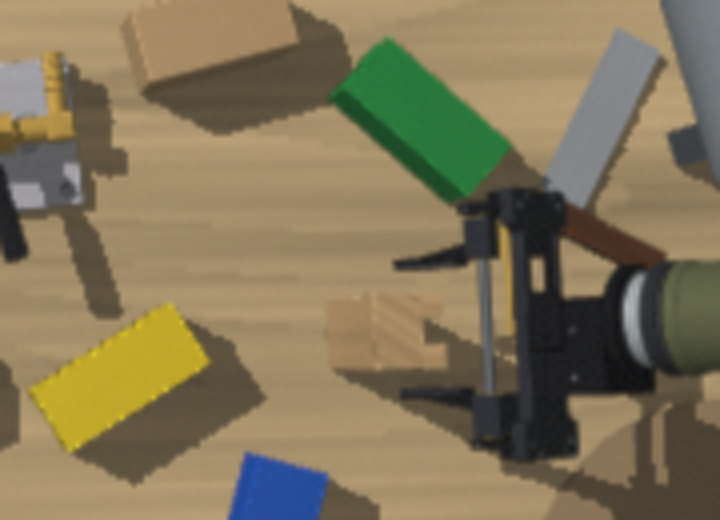

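View pics/s13.png

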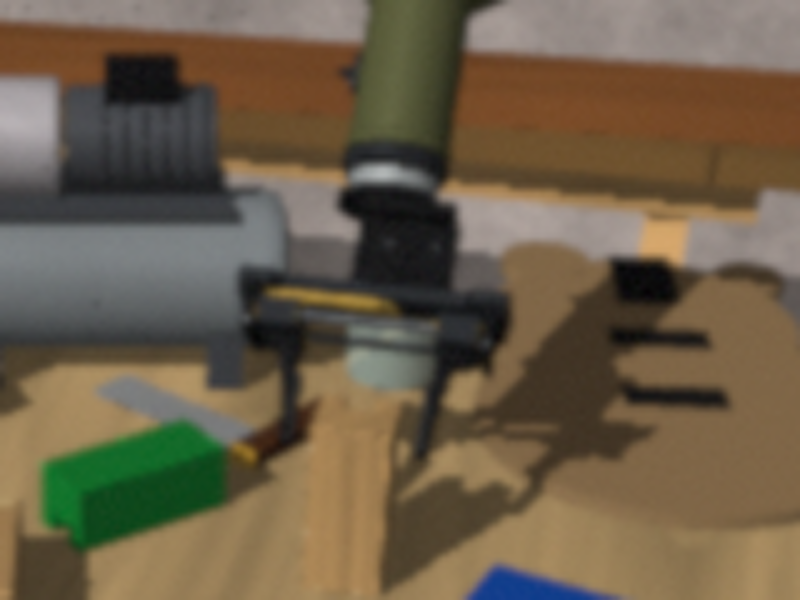

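```bash
python3 -m jog '[{"rot":[0,0,0],"travel":[0.006,0,0],"jaw":-1},{"rot":[0,0,0],"travel":[0,0,0],"jaw":1},{"rot":[0,0,0],"travel":[0,0,0],"jaw":1},{"rot":[0,0,0],"travel":[0,0,0],"jaw":1},{"rot":[0,0,0],"travel":[0,0,0],"jaw":1},{"rot":[0,0,0],"travel":[0,0,0],"jaw":1},{"rot":[0,0,0],"travel":[0,0,0],"jaw":1},{"rot":[0,0,0],"travel":[0,0,0],"jaw":1}]' 45
python3 - <<'E'
from h import *
P,C=cur();print(P,C, "block centre in tool", C.T@(np.array([.4436,-.367,.065])-P))
im=ctrl.get_image("top"); crop(im,300,150,180,130,4,"pics/t14.png")
E
```

```text
time: 15.95
position: [0.4436, -0.3557, 0.0771]
tool_rot: [1.692, 1.708, -0.791]
ft_force: [-0.6, 0.3, 0.7]
grip_width: 0.638
[ 0.4436 -0.3557  0.0771] [[-0.0062  1.      0.0072]
 [ 0.6413  0.0095 -0.7672]
 [-0.7673 -0.0001 -0.6413]] block centre in tool [ 0.002  -0.0001  0.0164]
```

View pics/t14.png

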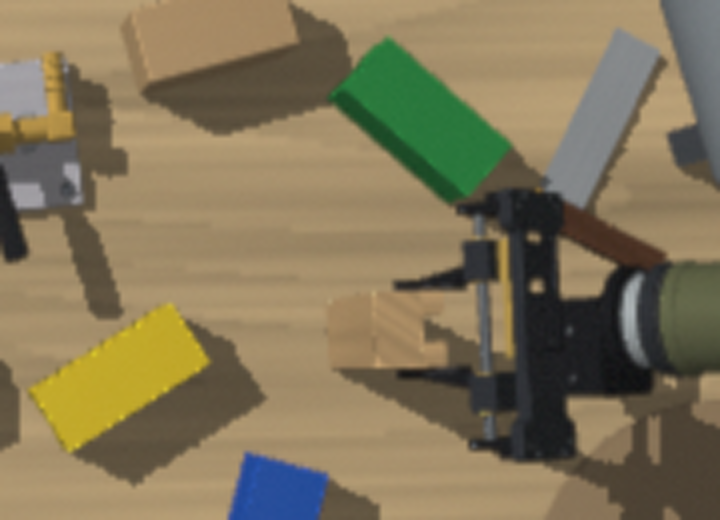

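```bash
python3 - <<'E'
from h import *
def P(n,u,v,z,o,s): return pt(n,(u+.5)/s+o[0]-.5,(v+.5)/s+o[1]-.5,z)
b=np.array([P("top",*q,.012,(220,150),4) for q in[(37,97),(390,60),(402,203),(50,240)]]);print(b)
m=((b[0]+b[3])-(b[1]+b[2]))/2;print("plate yaw",np.arctan2(-m[0],m[1]),np.linalg.norm(m),b.mean(0))
p=np.array([P("top",*q,.054,(220,150),4) for q in[(48,127),(208,110),(214,187),(55,204)]]);print("pod",p,p.mean(0))
m=((p[0]+p[3])-(p[1]+p[2]))/2;print("pod yaw",np.arctan2(-m[0],m[1]),np.linalg.norm(m))
s=np.array([P("side",*q,.06,(220,140),4) for q in[(122,319),(163,320),(138,402),(96,400)]]);print("seal side",s,s.mean(0))
E
python3 -m jog '[{"rot":[0,0,0],"travel":[-0.03,0,-0.025],"jaw":1},{"rot":[0,0,0],"travel":[-0.064,0,-0.053],"jaw":1},{"rot":[0,0,0],"travel":[-0.064,0,-0.053],"jaw":1},{"rot":[0,0,0],"travel":[-0.064,0,-0.053],"jaw":1},{"rot":[0,0,0],"travel":[-0.064,0,-0.053],"jaw":1},{"rot":[0,0,0],"travel":[-0.064,0,-0.053],"jaw":1},{"rot":[0,0,0],"travel":[-0.05,0,-0.04],"jaw":1},{"rot":[0,-0.5,0],"travel":[0,0,0],"jaw":1}]'
python3 -m jog '[{"rot":[0,-1,0],"travel":[0,0,0],"jaw":1},{"rot":[0,-1,0],"travel":[0,0,0],"jaw":1},{"rot":[0,-1,0],"travel":[0,0,0],"jaw":1},{"rot":[0,-1,0],"travel":[0,0,0],"jaw":1},{"rot":[0,-1,0],"travel":[0,0,0],"jaw":1},{"rot":[0,-1,0],"travel":[0,0,0],"jaw":1},{"rot":[0,-1,0],"travel":[0,0,0],"jaw":1},{"rot":[0,-0.5,0],"travel":[0,0,0],"jaw":1}]'
python3 - <<'E'
from h import *
plan([.592,.073,.25],frame(-50,.1),False)
im=ctrl.get_image("side"); cv2.imwrite("pics/side15.png",im[:,:,::-1])
E
```

```text
[[ 0.6418  0.1489  0.012 ]
 [ 0.6683 -0.1368  0.012 ]
 [ 0.5517 -0.1438  0.012 ]
 [ 0.526   0.1394  0.012 ]]
plate yaw 0.09132012150460478 0.2857124832398785 [0.597  0.0019 0.012 ]
pod [[0.611  0.1362 0.054 ]
 [0.6227 0.0114 0.054 ]
 [0.5622 0.0077 0.054 ]
 [0.5507 0.1313 0.054 ]] [0.5867 0.0716 0.054 ]
pod yaw 0.09296674053044775 0.12476552912411042
seal side [[0.6106 0.0292 0.06  ]
 [0.5812 0.0229 0.06  ]
 [0.5711 0.1162 0.06  ]
 [0.5997 0.1213 0.06  ]] [0.5907 0.0724 0.06  ]
time: 16.8
position: [0.4439, -0.3583, 0.2343]
tool_rot: [1.661, 1.673, -0.824]
ft_force: [0.8, -0.3, -1.0]
grip_width: 0.639
time: 17.6
position: [0.4442, -0.3542, 0.2332]
tool_rot: [1.195, 1.211, -1.201]
ft_force: [0.1, 1.1, -1.7]
grip_width: 0.642
t 17.6 tcp [ 0.4442 -0.3542  0.2332] target [0.592 0.073 0.25 ]
rot units (tool) [-0.9285 -9.9261  0.422 ]
travel units now-axes [-0.0638  0.5123 -1.4167] target-axes [-1.0838  0.6324 -0.8362]
```

View pics/side15.png

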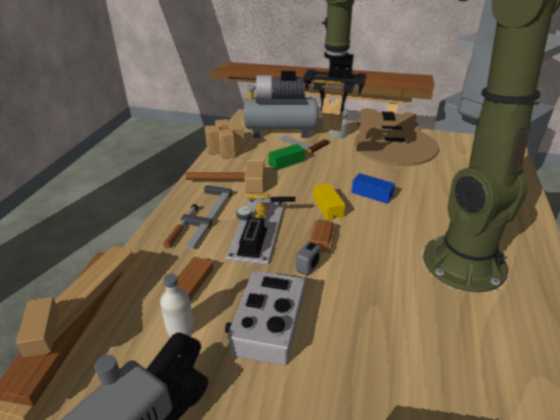

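```bash
python3 -m jog '[{"rot":[0,0,0],"travel":[0,0.03,-0.08],"jaw":1},{"rot":[0,0,0],"travel":[0,0.051,-0.142],"jaw":1},{"rot":[0,0,0],"travel":[0,0.051,-0.142],"jaw":1},{"rot":[0,0,0],"travel":[0,0.051,-0.142],"jaw":1},{"rot":[0,0,0],"travel":[0,0.051,-0.142],"jaw":1},{"rot":[0,0,0],"travel":[0,0.051,-0.142],"jaw":1},{"rot":[0,0,0],"travel":[0,0.051,-0.142],"jaw":1},{"rot":[0,0,0],"travel":[0,0.051,-0.142],"jaw":1}]'
python3 -m jog '[{"rot":[0,0,0],"travel":[0,0.051,-0.142],"jaw":1},{"rot":[0,0,0],"travel":[0,0.051,-0.142],"jaw":1},{"rot":[-1,0,0],"travel":[0,0.02,-0.06],"jaw":1},{"rot":[0,-1,0],"travel":[0,0,0],"jaw":1},{"rot":[0,-1,0],"travel":[0,0,0],"jaw":1},{"rot":[0,-1,0],"travel":[0,0,0],"jaw":1},{"rot":[0,-1,0],"travel":[0,0,0],"jaw":1},{"rot":[0,-1,0],"travel":[0,0,0],"jaw":1}]'
python3 -m jog '[{"rot":[0,-1,0],"travel":[0,0,0],"jaw":1},{"rot":[0,-1,0],"travel":[0,0,0],"jaw":1},{"rot":[0,-1,0],"travel":[0,0,0],"jaw":1},{"rot":[0,-1,0],"travel":[0,0,0],"jaw":1},{"rot":[0,-0.8,0],"travel":[0,0,0],"jaw":1},{"rot":[0,0,0],"travel":[0,0,0],"jaw":1}]'
cat > tgt.py <<'E'
from h import *
M=frame(-50.1,.095)
c=np.array([.002,0,.0164])
def go(pz):
    q=np.array([.591,.0725,pz])-M@c
    plan(q,M,False)
E
python3 - <<'E'
from tgt import *
go(.106)
im=ctrl.get_image("side"); crop(im,180,120,180,130,4,"pics/s16.png")
im=ctrl.get_image("top"); crop(im,180,110,180,130,4,"pics/t16.png")
E
```

```text
time: 18.45
position: [0.5566, -0.0318, 0.2318]
tool_rot: [1.2, 1.212, -1.203]
ft_force: [0.2, -0.8, -1.5]
grip_width: 0.641
time: 19.25
position: [0.5922, 0.0703, 0.2318]
tool_rot: [0.825, 0.909, -1.302]
ft_force: [-0.4, -0.4, -1.8]
grip_width: 0.642
time: 19.85
position: [0.591, 0.0724, 0.2284]
tool_rot: [0.518, 0.583, -1.404]
ft_force: [-0.9, 0.7, -2.6]
grip_width: 0.639
t 19.85 tcp [0.591  0.0724 0.2284] target [0.5899 0.0845 0.0947]
rot units (tool) [ 0.1078 -0.2    -0.0111]
travel units now-axes [ 0.261   0.0033 -0.3634] target-axes [ 0.2546  0.0001 -0.3679]
```

View pics/s16.png

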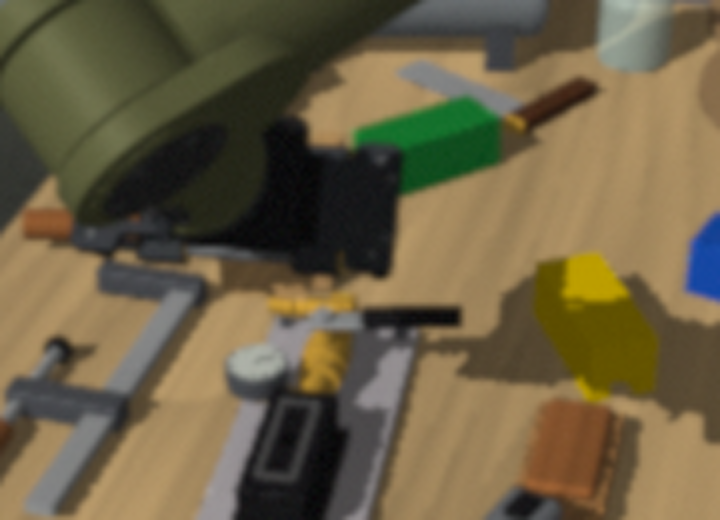

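View pics/t16.png

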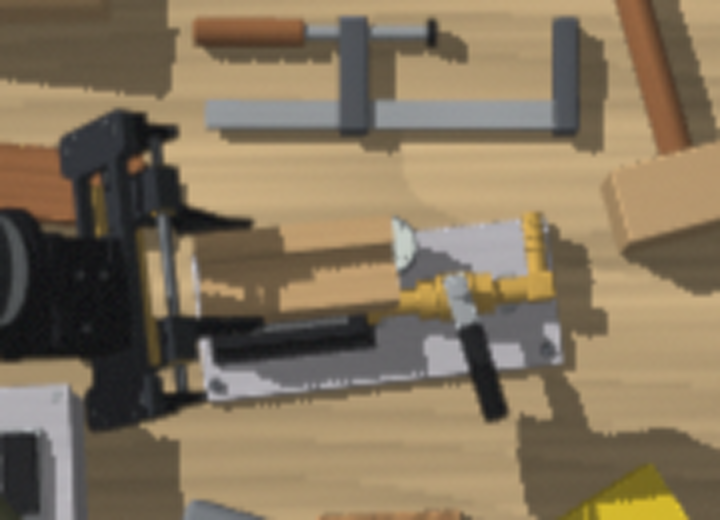

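```bash
python3 - <<'E'
from h import *
a,d=ray("top",276.6,171.1);b,e=ray("side",243.7,210.3)
A=np.stack([d,-e],1);x=np.linalg.lstsq(A,b-a,rcond=None)[0];print(a+d*x[0],b+e*x[1])
r=pt("top",(257)/4+220,171.1,.055)-pt("top",(197)/4+220,171.1,.055);print(r)
E
```

```text
[ 0.6399 -0.0043  0.0635] [ 0.6412 -0.004   0.0638]
[-0.0006 -0.0469  0.    ]
```

```bash
sed -i 's/\.591,\.0725,pz/.5904,.0785,pz/' tgt.py
python3 -m jog '[{"rot":[0.1,-0.2,0],"travel":[0,0,0],"jaw":1},{"rot":[0,0,0],"travel":[0,0,0],"jaw":1}]'
python3 -c "
from tgt import *
go(.12)"
```

```text
time: 20.15
position: [0.5925, 0.0695, 0.2323]
tool_rot: [0.52, 0.557, -1.413]
ft_force: [0.5, -1.0, -1.4]
grip_width: 0.636
t 20.15 tcp [0.5925 0.0695 0.2323] target [0.5893 0.0905 0.1087]
rot units (tool) [-0.1061 -0.0036 -0.0088]
travel units now-axes [ 0.2102 -0.0075 -0.3614] target-axes [ 0.2101 -0.004  -0.3615]
```

```bash
python3 -m jog '[{"rot":[0,0,0],"travel":[0.03,-0.001,-0.052],"jaw":1},{"rot":[0,0,0],"travel":[0.03,-0.001,-0.052],"jaw":1},{"rot":[0,0,0],"travel":[0.03,-0.001,-0.052],"jaw":1},{"rot":[0,0,0],"travel":[0.03,0,-0.052],"jaw":1},{"rot":[0,0,0],"travel":[0.03,0,-0.052],"jaw":1},{"rot":[0,0,0],"travel":[0.03,0,-0.05],"jaw":1},{"rot":[0,0,0],"travel":[0.03,0,-0.05],"jaw":1},{"rot":[0,0,0],"travel":[0,0,0],"jaw":1}]'
python3 -m jog '[{"rot":[0,0,0],"travel":[0,0,0],"jaw":1},{"rot":[0,0,0],"travel":[0,0,0],"jaw":1}]'
python3 - <<'E'
from tgt import *
go(.092)
im=ctrl.get_image("side"); crop(im,180,120,180,130,4,"pics/s17.png")
im=ctrl.get_image("top"); crop(im,180,110,180,130,4,"pics/t17.png")
go(.092)
E
```

```text
time: 20.95
position: [0.589, 0.0909, 0.1053]
tool_rot: [0.514, 0.561, -1.414]
ft_force: [0.2, -0.3, -1.6]
grip_width: 0.64
time: 21.15
position: [0.5908, 0.0911, 0.1095]
tool_rot: [0.52, 0.557, -1.412]
ft_force: [0.0, 0.2, -0.8]
grip_width: 0.639
t 21.15 tcp [0.5908 0.0911 0.1095] target [0.5893 0.0905 0.0807]
rot units (tool) [-0.1014 -0.0011 -0.0224]
travel units now-axes [ 0.0629 -0.0062 -0.0727] target-axes [ 0.0629 -0.0054 -0.0727]
t 21.25 tcp [0.5908 0.0911 0.1097] target [0.5893 0.0905 0.0807]
rot units (tool) [-0.1051 -0.0044 -0.024 ]
travel units now-axes [ 0.0632 -0.0062 -0.073 ] target-axes [ 0.0632 -0.0054 -0.0731]
```

View pics/s17.png

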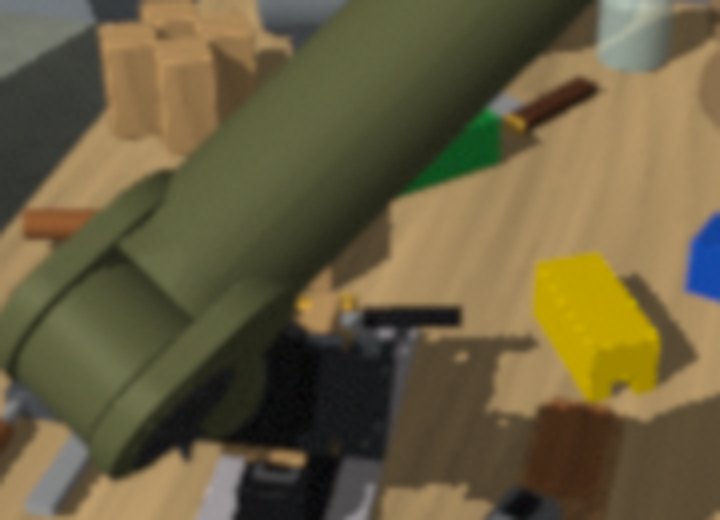

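View pics/t17.png

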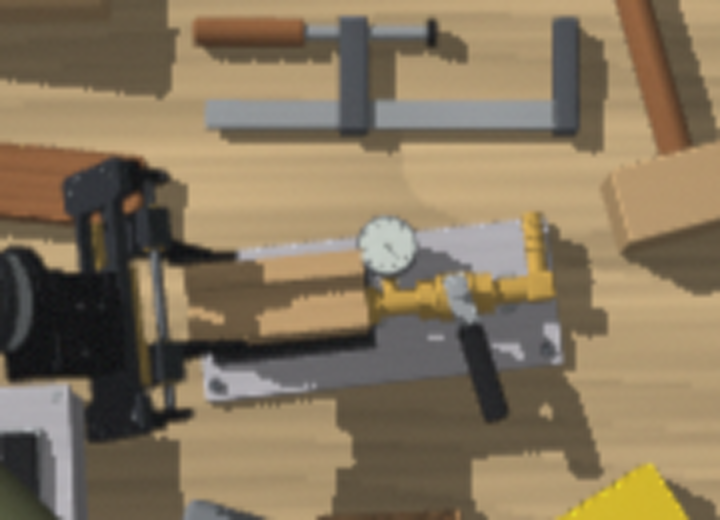

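```bash
python3 - <<'E'
from h import *
P,C=cur()
c=P+C@np.array([.002,0,.0164]);print("ctr",c)
z=c[2]+.026
def Q(u,v): return pt("top",(u+.5)/4+180-.5,(v+.5)/4+110-.5,z)
for q in[(361,251),(369,329),(190,262),(258,340),(262,290),(368,281)]: print(q,Q(*q))
# expected corners
y=-C[:,2]*0; 
ax=np.array([-np.sin(.095),np.cos(.095),0]);w=np.array([np.cos(.095),np.sin(.095),0])
for s in(1,-1):
    p=c-.065*ax+s*.028*w+[0,0,.026];u,v=proj("top",p);print("exp",p,(u-180+.5)*4-.5,(v-110+.5)*4-.5)
E
```

```text
ctr [0.5918 0.0791 0.121 ]
(361, 251) [0.6219 0.0165 0.147 ]
(369, 329) [0.5651 0.0116 0.147 ]
(190, 262) [0.6156 0.1401 0.147 ]
(258, 340) [0.5582 0.0916 0.147 ]
(262, 290) [0.5945 0.0884 0.147 ]
(368, 281) [0.6    0.0118 0.147 ]
exp [0.6259 0.0171 0.147 ] 360.1529430726946 245.64006160988674
exp [0.5701 0.0117 0.147 ] 368.65818084099965 322.01312837500666
```

```bash
python3 - <<'E'
from h import *
im=ctrl.get_image("top"); crop(im,220,160,70,50,11,"pics/t18.png")
s=[cur()[0]]; print(s)
E
```

```text
[array([0.5908, 0.0911, 0.1096])]
```

View pics/t18.png

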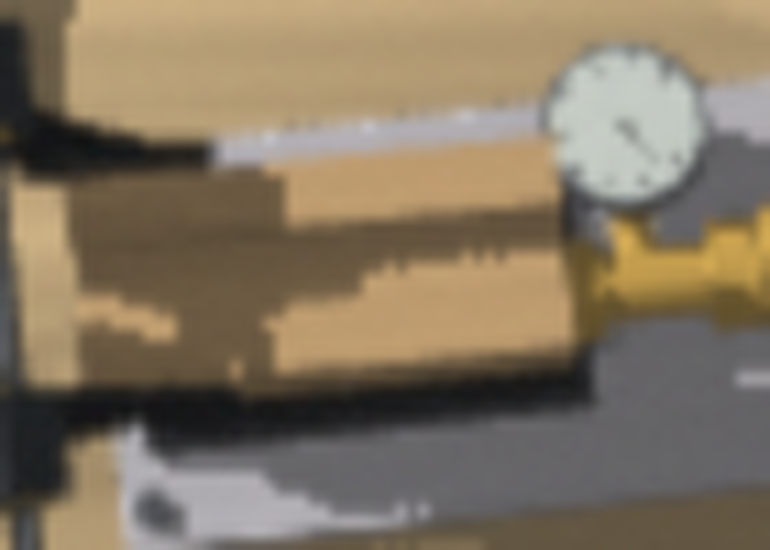

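```bash
python3 - <<'E'
from h import *
P,C=cur();print(P)
c=P+C@np.array([.002,0,.0164]);z=c[2]+.026
def Q(u,v,z=z): return pt("top",(u+.5)/11+220-.5,(v+.5)/11+160-.5,z)
for q in[(557,140),(577,352),(285,164),(280,375)]: print(q,Q(*q))
ax=np.array([-np.sin(.095),np.cos(.095),0]);w=np.array([np.cos(.095),np.sin(.095),0])
print("img ctr",(Q(557,140)+Q(577,352))/2+.065*ax,"state",c)
print("gauge",Q(625,125,.064), Q(706,125,.064)-Q(545,125,.064))
E
```

```text
[0.5908 0.0911 0.1096]
(557, 140) [0.6222 0.0156 0.1469]
(577, 352) [0.566  0.0112 0.1469]
(285, 164) [0.6168 0.0872 0.1469]
(280, 375) [0.5611 0.0891 0.1469]
img ctr [0.588  0.0781 0.1469] state [0.5918 0.0791 0.1209]
gauge [ 0.6404 -0.0036  0.064 ] [-0.0006 -0.0454  0.    ]
```

```bash
python3 -m jog '[{"rot":[-0.15,0,0],"travel":[0.016,0,-0.019],"jaw":1},{"rot":[0,0,0],"travel":[0.016,0,-0.019],"jaw":1},{"rot":[0,0,0],"travel":[0.016,0,-0.019],"jaw":1},{"rot":[0,0,0],"travel":[0.01,0,-0.012],"jaw":1},{"rot":[0,0,0],"travel":[0,0,0],"jaw":1},{"rot":[0,0,0],"travel":[0,0,0],"jaw":1}]'
python3 - <<'E'
from tgt import *
go(.086)
im=ctrl.get_image("side"); crop(im,180,150,140,105,5,"pics/s19.png")
im=ctrl.get_image("top"); crop(im,220,160,70,50,11,"pics/t19.png")
E
```

```text
time: 21.9
position: [0.5903, 0.0909, 0.0814]
tool_rot: [0.507, 0.567, -1.408]
ft_force: [-0.1, -0.2, -1.4]
grip_width: 0.637
t 21.9 tcp [0.5903 0.0909 0.0814] target [0.5893 0.0905 0.0747]
rot units (tool) [ 0.0677  0.0037 -0.0115]
travel units now-axes [ 0.0151 -0.0034 -0.0165] target-axes [ 0.0151 -0.0035 -0.0164]
```

View pics/s19.png

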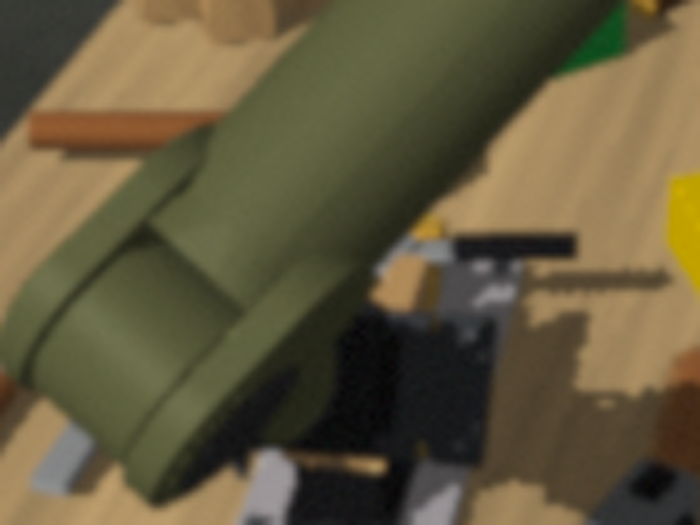

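View pics/t19.png

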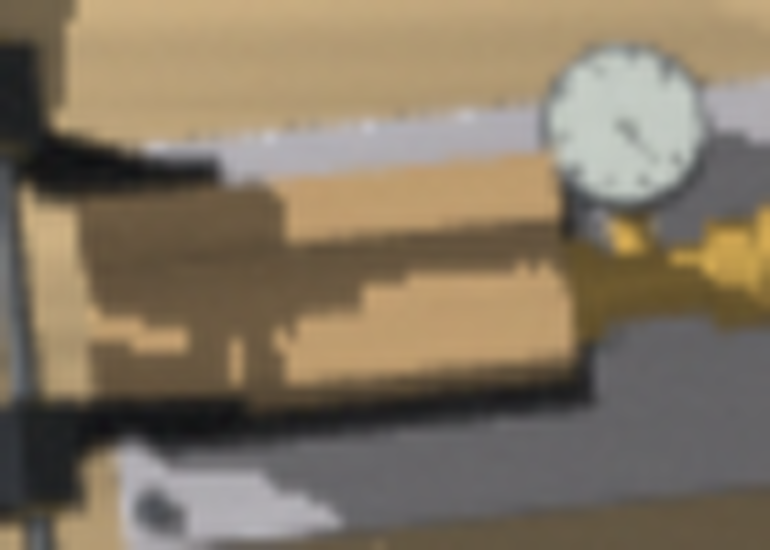

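```bash
python3 - <<'E'
from h import *
P,C=cur()
c=P+C@np.array([.002,0,.0164]);z=c[2]+.026
def Q(u,v,z=z): return pt("top",(u+.5)/11+220-.5,(v+.5)/11+160-.5,z)
for q in[(557,154),(577,362),(285,180),(285,385)]: print(q,Q(*q))
ax=np.array([-np.sin(.095),np.cos(.095),0])
print("img ctr",(Q(557,154)+Q(577,362))/2+.065*ax,"state",c)
# pod near-bottom edge & right end: pod lower front edge visible
for q in [(590,400),(250,440)]: print("podtop?",Q(*q,.054),"podbase",Q(*q,.012))
E
```

```text
(557, 154) [0.6232 0.0157 0.1191]
(577, 362) [0.5667 0.0112 0.1191]
(285, 180) [0.6171 0.089  0.1191]
(285, 385) [0.5616 0.0895 0.1191]
img ctr [0.5888 0.0781 0.1191] state [0.5917 0.079  0.0931]
podtop? [0.5636 0.0075 0.054 ] podbase [0.5683 0.0072 0.012 ]
podtop? [0.5537 0.1037 0.054 ] podbase [0.558  0.1066 0.012 ]
```

```bash
python3 -m jog '[{"rot":[0,0,0],"travel":[0.006,0,-0.007],"jaw":1},{"rot":[0,0,0],"travel":[0.004,0,-0.005],"jaw":1},{"rot":[0,0,0],"travel":[0,0,0],"jaw":1}]'
python3 -m jog '[{"rot":[0,0,0],"travel":[0.002,0,-0.0025],"jaw":1},{"rot":[0,0,0],"travel":[0,0,0],"jaw":1}]'
python3 -m jog '[{"rot":[0,0,0],"travel":[0.002,0,-0.0025],"jaw":1},{"rot":[0,0,0],"travel":[0,0,0],"jaw":1}]'
python3 -m jog '[{"rot":[0,0,0],"travel":[0.002,0,-0.0025],"jaw":1},{"rot":[0,0,0],"travel":[0,0,0],"jaw":1}]'
```

```text
time: 22.3
position: [0.5901, 0.0909, 0.0766]
tool_rot: [0.507, 0.567, -1.408]
ft_force: [0.4, -0.8, -1.2]
grip_width: 0.637
time: 22.5
position: [0.5902, 0.091, 0.0758]
tool_rot: [0.508, 0.567, -1.408]
ft_force: [0.2, 0.2, -1.3]
grip_width: 0.638
time: 22.7
position: [0.5903, 0.091, 0.075]
tool_rot: [0.508, 0.567, -1.408]
ft_force: [-0.0, 1.0, -1.4]
grip_width: 0.639
time: 22.9
position: [0.5903, 0.091, 0.0749]
tool_rot: [0.508, 0.565, -1.408]
ft_force: [-0.7, 1.2, 4.1]
grip_width: 0.64
```

```bash
python3 -m jog '[{"rot":[0,0,0],"travel":[0,0,0],"jaw":0.25},{"rot":[0,0,0],"travel":[0,0,0],"jaw":0},{"rot":[0,0,0],"travel":[0,0,0],"jaw":-0.4},{"rot":[0,0,0],"travel":[0,0,0],"jaw":-1},{"rot":[0,0,0],"travel":[0,0,0],"jaw":-1},{"rot":[0,0,0],"travel":[0,0,0],"jaw":-1},{"rot":[0,0,0],"travel":[0,0,0],"jaw":-1}]'
python3 - <<'E'
from h import *
im=ctrl.get_image("top"); crop(im,200,150,100,70,8,"pics/t20.png")
E
```

```text
time: 23.6
position: [0.5902, 0.0909, 0.0737]
tool_rot: [0.508, 0.567, -1.408]
ft_force: [-0.1, 0.5, -0.6]
grip_width: 0.952
```

View pics/t20.png

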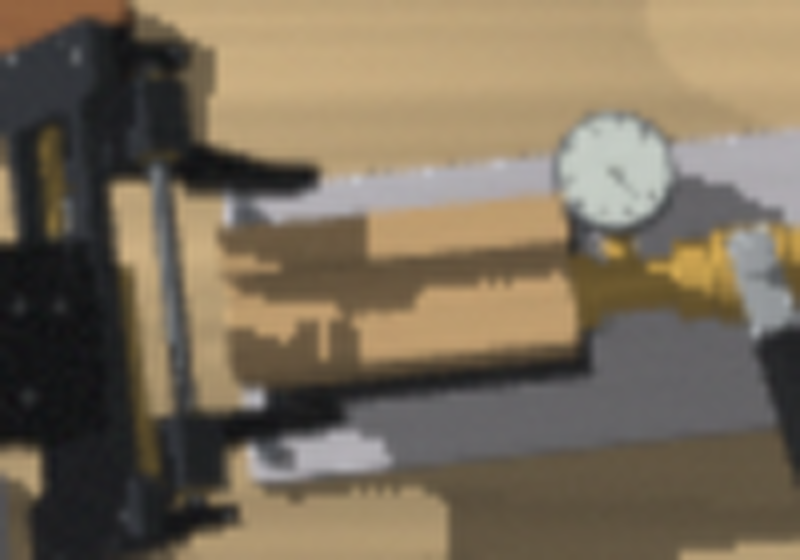

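```bash
python3 -m jog '[{"rot":[0,0,0],"travel":[-0.04,0,0],"jaw":-1},{"rot":[0,0,0],"travel":[-0.1,0,0],"jaw":-1},{"rot":[0,0,0],"travel":[-0.13,0,0],"jaw":-1},{"rot":[0,0,0],"travel":[-0.13,0,0],"jaw":-1},{"rot":[0,1,0],"travel":[-0.09,0,0.11],"jaw":-1},{"rot":[0,1,0],"travel":[-0.09,0,0.11],"jaw":-1},{"rot":[0,1,0],"travel":[0,0,0],"jaw":-1},{"rot":[0,1,0],"travel":[0,0,0],"jaw":-1}]'
python3 -m jog '[{"rot":[0,1,0],"travel":[0,0,0],"jaw":-1},{"rot":[0,1,0],"travel":[0,0,0],"jaw":-1},{"rot":[0,1,0],"travel":[0,0,0],"jaw":-1},{"rot":[0,1,0],"travel":[0,0,0],"jaw":-1},{"rot":[0,1,0],"travel":[0,0,0],"jaw":-1},{"rot":[0,1,0],"travel":[0,0,0],"jaw":-1},{"rot":[0,0,0],"travel":[0,0,0],"jaw":1},{"rot":[0,0,0],"travel":[0,0,0],"jaw":1}]'
python3 - <<'E'
from h import *
print(cur())
im=ctrl.get_image("top"); crop(im,200,150,130,90,6,"pics/t21.png")
im=ctrl.get_image("side"); crop(im,200,180,130,90,6,"pics/s21.png")
E
```

```text
time: 24.45
position: [0.5825, 0.1802, 0.239]
tool_rot: [0.767, 0.848, -1.322]
ft_force: [0.5, -0.3, -0.3]
grip_width: 0.998
time: 25.25
position: [0.582, 0.178, 0.2365]
tool_rot: [1.132, 1.254, -1.14]
ft_force: [0.4, 0.8, 0.1]
grip_width: 0.895
(array([0.582 , 0.178 , 0.2365]), array([[-0.0031,  0.9951,  0.0989],
       [-0.0037,  0.0989, -0.9951],
       [-1.    , -0.0035,  0.0033]]))
```

View pics/t21.png

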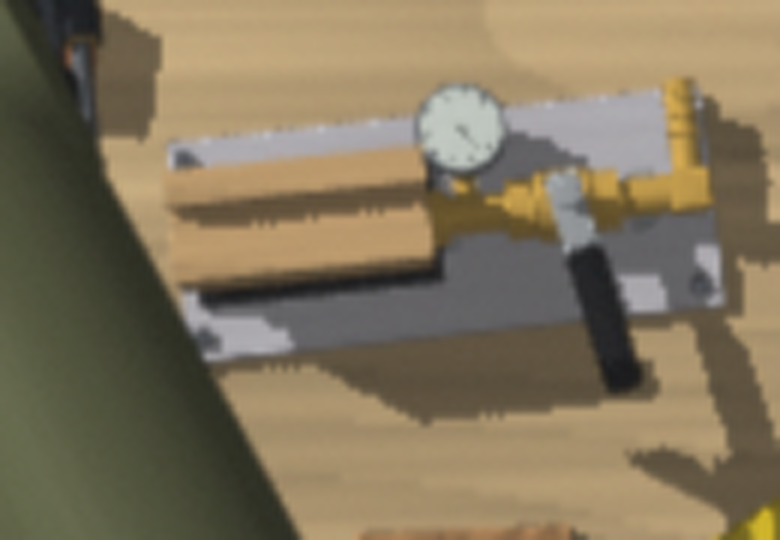

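View pics/s21.png

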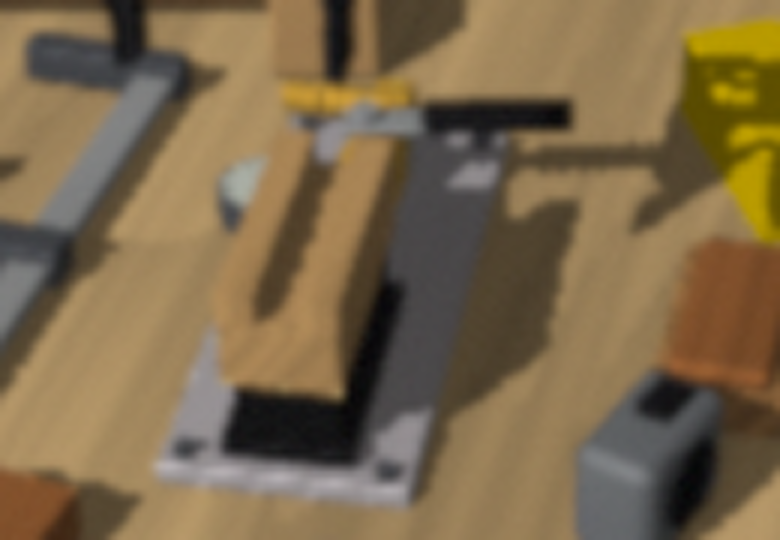

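```bash
python3 - <<'E'
from h import *
def P(n,u,v,z,o,s): return pt(n,(u+.5)/s+o[0]-.5,(v+.5)/s+o[1]-.5,z)
t=np.array([P("top",*q,.112,(200,150),6) for q in[(167,174),(425,148),(436,256),(178,286)]])
s=np.array([P("side",*q,.112,(200,180),6) for q in[(230,322),(344,325)]])
print(t,t.mean(0));m=((t[0]+t[3])-(t[1]+t[2]))/2;yaw=np.arctan2(-m[0],m[1]);print("yaw",yaw,np.linalg.norm(m))
sb=np.array([P("side",*q,.06,(200,180),6) for q in[(228,386),(345,398)]]);
print("side top end",s);print("side bot end",sb,sb.mean(0)-.065*np.array([-np.sin(.085),np.cos(.085),0]))
a=.094;d=t.mean(0)-[.591,.0725,.112];print("in pod: x",d[0]*np.cos(a)+d[1]*np.sin(a),"y",-d[0]*np.sin(a)+d[1]*np.cos(a))
pb=[P("side",*q,.012,(200,180),6) for q in[(222,455),(357,463)]];print("pod base end",pb)
E
```

```text
[[0.6109 0.143  0.112 ]
 [0.6222 0.015  0.112 ]
 [0.5682 0.0104 0.112 ]
 [0.5551 0.138  0.112 ]] [0.5891 0.0766 0.112 ]
yaw 0.0951183587839637 0.12840598877839005
side top end [[0.6001 0.1588 0.112 ]
 [0.5513 0.1483 0.112 ]]
side bot end [[0.6098 0.1427 0.06  ]
 [0.556  0.1374 0.06  ]] [0.5885 0.0753 0.06  ]
in pod: x -0.0015024163407311398 y 0.004277052960110768
pod base end [array([0.6175, 0.1376, 0.012 ]), array([0.555 , 0.1272, 0.012 ])]
```

```bash
cat > val.py <<'E'
from h import *
A=np.array([.6045,-.0585]);a=.095
ex=np.array([np.cos(a),np.sin(a)]);ey=np.array([-np.sin(a),np.cos(a)])
def wp(th,r,o):
    q=r*np.array([-np.cos(th),-np.sin(th)])-o*np.array([np.sin(th),-np.cos(th)])
    return A+q[0]*ex+q[1]*ey
E
python3 - <<'E'
from val import *
M=frame(0,a)
plan([*wp(.18,.075,.04),.2],M,False)
prev=np.array([*wp(.18,.075,.04),.06])
for th,o in[(.18,.02),(.35,.02),(.55,.02),(.75,.02),(.95,.02),(1.15,.02),(1.35,.02),(1.5,.02),(1.6,.02)]:
    q=np.array([*wp(th,.075,o),.06]);print(th,q,M.T@(q-prev)/.3);prev=q
E
```

```text
t 25.35 tcp [0.5814 0.1802 0.2362] target [ 0.5215 -0.0404  0.2   ]
rot units (tool) [0.0892 0.0256 0.0437]
travel units now-axes [ 0.1234 -0.2736  0.7105] target-axes [ 0.1207 -0.2685  0.7129]
0.18 [ 0.5269 -0.0596  0.06  ] [0.     0.0119 0.0656]
0.35 [ 0.5282 -0.0727  0.06  ] [0.     0.0002 0.0439]
0.55 [ 0.5325 -0.0876  0.06  ] [0.     0.0097 0.0507]
0.75 [ 0.5398 -0.1013  0.06  ] [0.     0.0196 0.0478]
0.95 [ 0.5496 -0.1133  0.06  ] [0.     0.0287 0.0429]
1.15 [ 0.5615 -0.1232  0.06  ] [0.     0.0367 0.0364]
1.35 [ 0.5752 -0.1304  0.06  ] [0.     0.0432 0.0284]
1.5 [ 0.5863 -0.134   0.06  ] [0.     0.0356 0.0153]
1.6 [ 0.5939 -0.1354  0.06  ] [0.     0.0248 0.0072]
```

```bash
python3 -m jog '[{"rot":[0,0,0],"travel":[0,-0.0456,0.1184],"jaw":1},{"rot":[0,0,0],"travel":[0,-0.0456,0.1184],"jaw":1},{"rot":[0,0,0],"travel":[0,-0.0456,0.1184],"jaw":1},{"rot":[0,0,0],"travel":[0,-0.0456,0.1184],"jaw":1},{"rot":[0,0,0],"travel":[0,-0.0456,0.1184],"jaw":1},{"rot":[0,0,0],"travel":[0.12,-0.0456,0.1184],"jaw":1},{"rot":[0,0,0],"travel":[0.12,0,0],"jaw":1},{"rot":[0,0,0],"travel":[0,0,0],"jaw":1}]' 20
python3 -m jog '[{"rot":[0,0,0],"travel":[0.12,0,0],"jaw":1},{"rot":[0,0,0],"travel":[0,0,0],"jaw":1}]'
python3 - <<'E'
from val import *
plan([*wp(.18,.075,.04),.06],frame(0,a),False)
im=ctrl.get_image("top"); crop(im,200,150,130,90,6,"pics/t22.png")
im=ctrl.get_image("side"); crop(im,200,150,160,110,5,"pics/s22.png")
E
```

```text
time: 26.15
position: [0.5181, -0.0398, 0.162]
tool_rot: [1.128, 1.264, -1.144]
ft_force: [-1.1, 0.1, 0.1]
grip_width: 0.081
time: 26.35
position: [0.5197, -0.038, 0.1283]
tool_rot: [1.127, 1.263, -1.139]
ft_force: [-1.1, 0.3, -0.7]
grip_width: 0.011
t 26.35 tcp [ 0.5197 -0.038   0.1283] target [ 0.5215 -0.0404  0.06  ]
rot units (tool) [ 0.1048 -0.0015  0.1061]
travel units now-axes [0.2275 0.0071 0.0086] target-axes [0.2275 0.0051 0.0085]
```

View pics/t22.png

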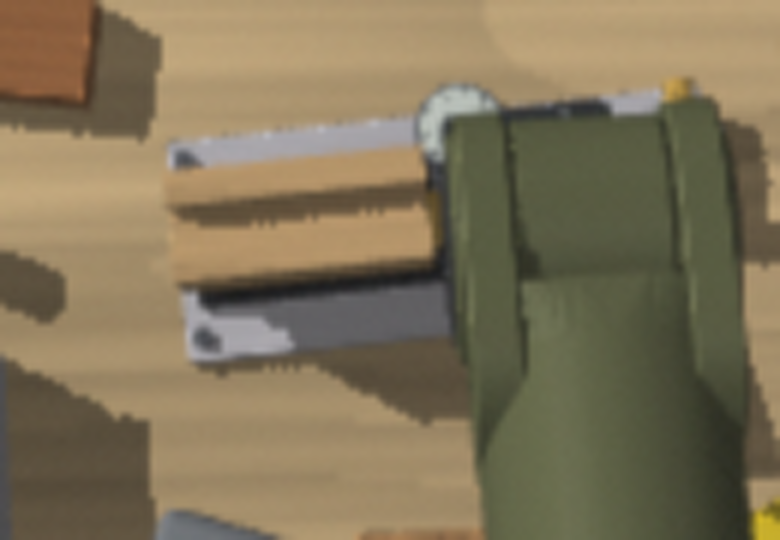

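View pics/s22.png

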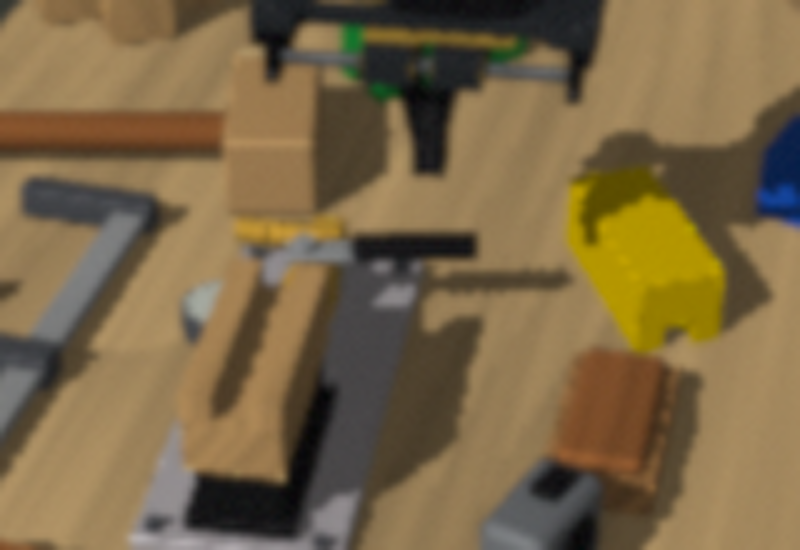

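```bash
python3 -m jog '[{"rot":[0,0,0],"travel":[0.076,0.002,0.003],"jaw":1},{"rot":[0,0,0],"travel":[0.076,0.002,0.003],"jaw":1},{"rot":[0,0,0],"travel":[0.076,0.002,0.003],"jaw":1},{"rot":[0,0,0],"travel":[0,0,0],"jaw":1}]'
python3 - <<'E'
from val import *
im=ctrl.get_image("side"); crop(im,200,150,160,110,5,"pics/s23.png")
E
```

```text
time: 26.85
position: [0.5229, -0.0426, 0.0616]
tool_rot: [1.131, 1.259, -1.139]
ft_force: [-0.3, -0.6, 0.2]
grip_width: 0.0
```

View pics/s23.png

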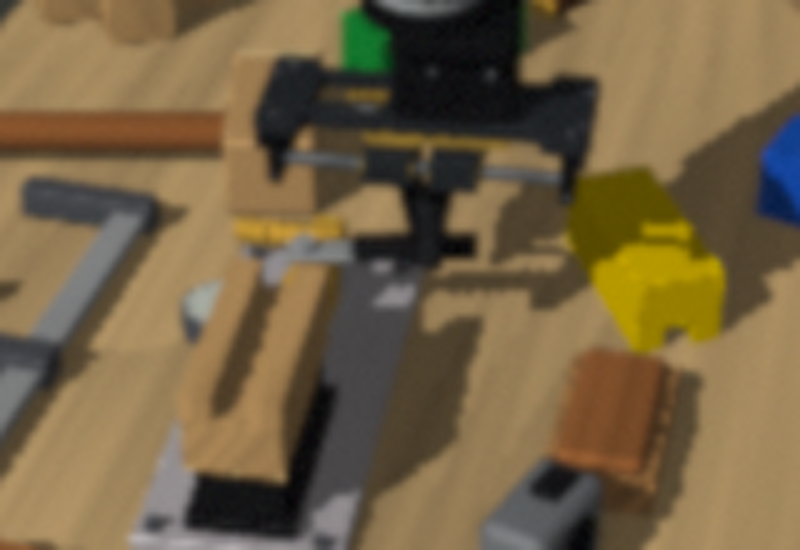

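```bash
python3 -m jog '[{"rot":[0,0,0],"travel":[0.008,0.012,0.03],"jaw":1},{"rot":[0,0,0],"travel":[0,0,0.036],"jaw":1},{"rot":[0,0,0],"travel":[0,0,0.044],"jaw":1},{"rot":[0,0,0],"travel":[0,0.0097,0.0507],"jaw":1},{"rot":[0,0,0],"travel":[0,0.0196,0.0478],"jaw":1},{"rot":[0,0,0],"travel":[0,0.0287,0.0429],"jaw":1}]'
python3 - <<'E'
from val import *
im=ctrl.get_image("side"); crop(im,200,150,160,110,5,"pics/s24.png")
print(cur()[0],wp(.95,.075,.02))
E
```

```text
time: 27.5
position: [0.5524, -0.1187, 0.0598]
tool_rot: [1.133, 1.254, -1.141]
ft_force: [0.2, 0.5, 0.7]
grip_width: 0.004
[ 0.5542 -0.1209  0.0598] [ 0.5496 -0.1133]
```

View pics/s24.png

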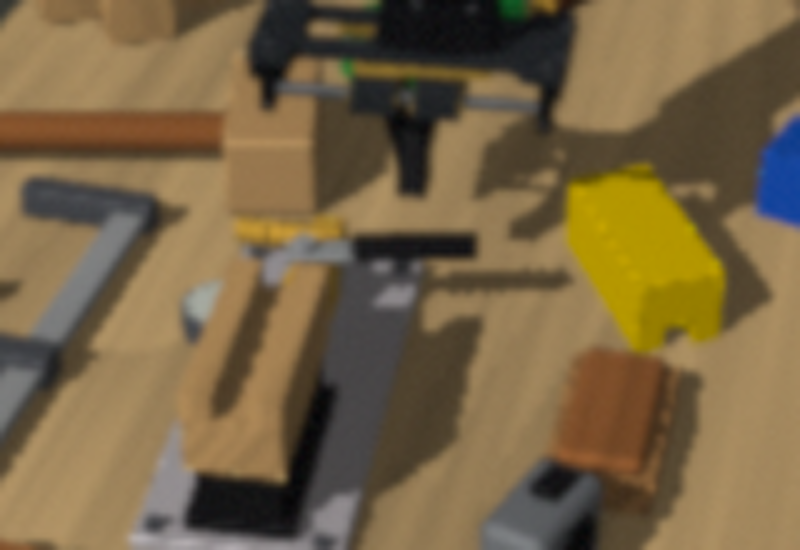

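```bash
python3 - <<'E'
from val import *
a0,d=ray("side",(412.5)/5+200-.5,193.5/5+150-.5)
P=cur()[0]
k=(P[1]-a0[1])/d[1];print(P,a0+d*k); k=(P[0]-a0[0])/d[0];print(a0+d*k)
u,v=proj("side",P);print((u-200+.5)*5,(v-150+.5)*5)
im=ctrl.get_image("top"); cv2.imwrite("pics/t24.png",im[:,:,::-1])
E
```

```text
[ 0.5542 -0.1209  0.0598] [ 0.5532 -0.1209  0.0828]
[ 0.5542 -0.1248  0.0802]
410.99096940440916 223.74023905038982
```

View pics/t24.png

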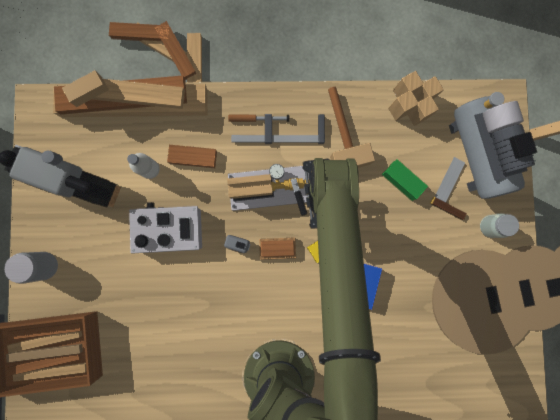

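```bash
python3 -m jog '[{"rot":[0,0,0],"travel":[-0.1,0,0],"jaw":1},{"rot":[0,0,0],"travel":[-0.08,-0.03,-0.08],"jaw":1},{"rot":[0,0,0],"travel":[0,-0.05,-0.13],"jaw":1},{"rot":[0,0,0],"travel":[0,0,0],"jaw":1},{"rot":[0,0,0],"travel":[0,0,0],"jaw":1}]'
python3 - <<'E'
from val import *
M=frame(0,a)
plan([*wp(.18,.075,.032),.036],M,False)
E
```

```text
time: 28.1
position: [0.5218, -0.0545, 0.1138]
tool_rot: [1.13, 1.257, -1.137]
ft_force: [-1.0, -0.5, 0.2]
grip_width: 0.006
t 28.1 tcp [ 0.5218 -0.0545  0.1138] target [ 0.5236 -0.0481  0.036 ]
rot units (tool) [0.0872 0.0271 0.0389]
travel units now-axes [ 0.2592  0.0091 -0.0213] target-axes [ 0.2593  0.008  -0.0208]
```

```bash
python3 -m jog '[{"rot":[0,0,0],"travel":[0,0.006,-0.021],"jaw":1},{"rot":[0,0,0],"travel":[0.05,0,0],"jaw":1},{"rot":[0,0,0],"travel":[0.05,0,0],"jaw":1},{"rot":[0,0,0],"travel":[0,0,0],"jaw":1}]'
python3 - <<'E'
from val import *
M=frame(0,a)
plan([*wp(.18,.075,.032),.036],M,False)
im=ctrl.get_image("side"); crop(im,200,150,160,110,5,"pics/s25.png")
E
```

```text
time: 28.5
position: [0.5205, -0.0498, 0.08]
tool_rot: [1.131, 1.261, -1.143]
ft_force: [-0.7, -0.2, 0.1]
grip_width: 0.006
t 28.5 tcp [ 0.5205 -0.0498  0.08  ] target [ 0.5236 -0.0481  0.036 ]
rot units (tool) [ 0.0445 -0.0015  0.1089]
travel units now-axes [ 0.1465  0.0124 -0.0047] target-axes [ 0.1467  0.011  -0.0048]
```

View pics/s25.png

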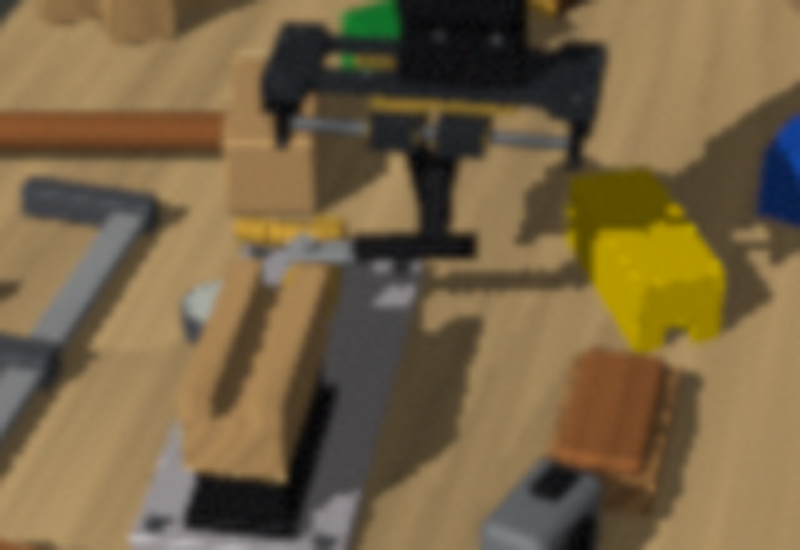

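```bash
python3 -m jog '[{"rot":[0,0,0],"travel":[0.04,0.004,-0.003],"jaw":1},{"rot":[0,0,0],"travel":[0.04,0.004,0],"jaw":1},{"rot":[0,0,0],"travel":[0,0,0],"jaw":1}]'
python3 -m jog '[{"rot":[0,0,0],"travel":[0.04,0.004,0],"jaw":1},{"rot":[0,0,0],"travel":[0.026,0,0],"jaw":1},{"rot":[0,0,0],"travel":[0,0,0],"jaw":1}]'
python3 - <<'E'
from val import *
M=frame(0,a)
plan([*wp(.18,.075,.02),.036],M,False)
im=ctrl.get_image("side"); crop(im,200,150,160,110,5,"pics/s26.png")
E
```

```text
time: 28.85
position: [0.5239, -0.0483, 0.0575]
tool_rot: [1.132, 1.259, -1.141]
ft_force: [0.2, 0.5, 0.1]
grip_width: 0.007
time: 29.15
position: [0.5253, -0.0483, 0.0383]
tool_rot: [1.132, 1.258, -1.14]
ft_force: [-0.1, 0.5, 0.2]
grip_width: 0.006
t 29.15 tcp [ 0.5253 -0.0483  0.0383] target [ 0.5269 -0.0596  0.036 ]
rot units (tool) [0.0528 0.0124 0.0681]
travel units now-axes [0.0077 0.0016 0.0381] target-axes [0.0077 0.0017 0.0381]
```

View pics/s26.png

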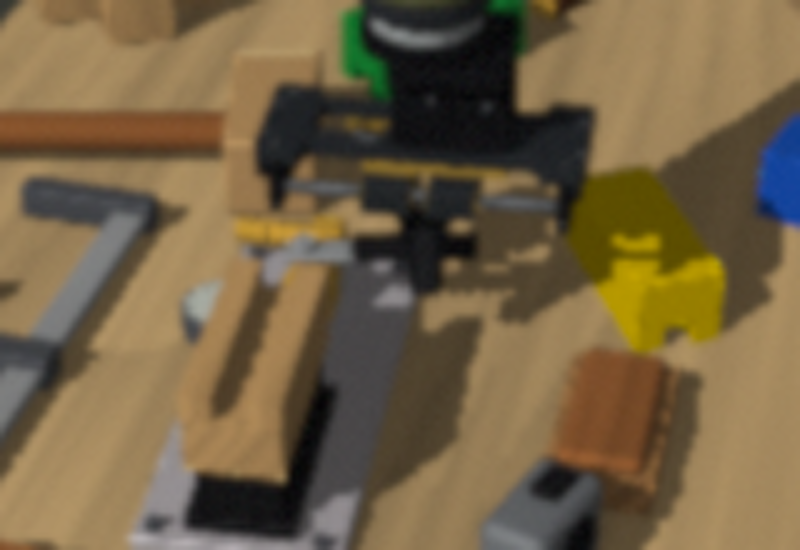

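Finger now clearly in front of the lever and below it. Push.

```bash
python3 -m jog '[{"rot":[0,0,0],"travel":[0,0.001,0.036],"jaw":1},{"rot":[0,0,0],"travel":[0,0,0.044],"jaw":1},{"rot":[0,0,0],"travel":[0,0.0097,0.0507],"jaw":1},{"rot":[0,0,0],"travel":[0,0.0196,0.0478],"jaw":1},{"rot":[0,0,0],"travel":[0,0,0],"jaw":1}]'
python3 - <<'E'
from val import *
im=ctrl.get_image("side"); crop(im,200,150,160,110,5,"pics/s27.png")
print(cur()[0],wp(.75,.075,.02))
E
```

```text
time: 29.7
position: [0.5415, -0.105, 0.0399]
tool_rot: [1.135, 1.252, -1.143]
ft_force: [-0.0, -0.1, 0.2]
grip_width: 0.006
[ 0.5412 -0.1037  0.0398] [ 0.5398 -0.1013]
```

View pics/s27.png

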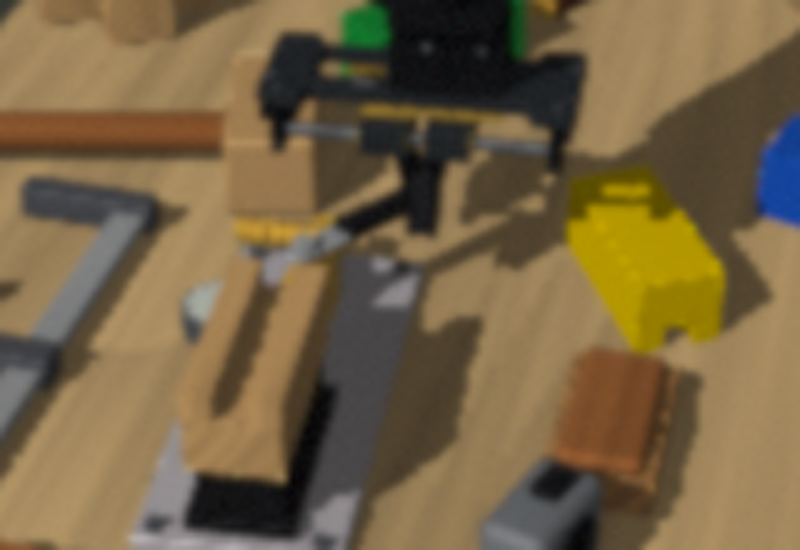

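```bash
python3 - <<'E'
from val import *
M=frame(0,a)
prev=cur()[0];
for th,r in[(.9,.07),(1.05,.066),(1.2,.063),(1.35,.06),(1.5,.06),(1.6,.06)]:
    q=np.array([*wp(th,r,.02),.0398]);print(th,q,M.T@(q-prev)/.3);prev=q
E
```

```text
0.9 [ 0.5496 -0.1063  0.0398] [-0.      0.0272  0.0113]
1.05 [ 0.559  -0.1103  0.0398] [0.     0.03   0.0163]
1.2 [ 0.5681 -0.1137  0.0398] [0.     0.0291 0.0139]
1.35 [ 0.5771 -0.1155  0.0398] [0.     0.0294 0.009 ]
1.5 [ 0.586  -0.119   0.0398] [0.     0.0282 0.0142]
1.6 [ 0.5921 -0.1205  0.0398] [0.     0.0198 0.0071]
```

```bash
python3 -m jog '[{"rot":[0,0,0],"travel":[0,0.027,0.011],"jaw":1},{"rot":[0,0,0],"travel":[0,0.03,0.016],"jaw":1},{"rot":[0,0,0],"travel":[0,0.029,0.014],"jaw":1},{"rot":[0,0,0],"travel":[0,0.029,0.009],"jaw":1},{"rot":[0,0,0],"travel":[0,0.028,0.014],"jaw":1},{"rot":[0,0,0],"travel":[0,0,0],"jaw":1}]'
python3 - <<'E'
from val import *
im=ctrl.get_image("side"); crop(im,200,150,160,110,5,"pics/s28.png")
print(cur()[0])
E
```

```text
time: 30.35
position: [0.5877, -0.1152, 0.0398]
tool_rot: [1.134, 1.254, -1.136]
ft_force: [-0.1, 0.2, -0.4]
grip_width: 0.006
[ 0.5875 -0.1149  0.0401]
```

View pics/s28.png

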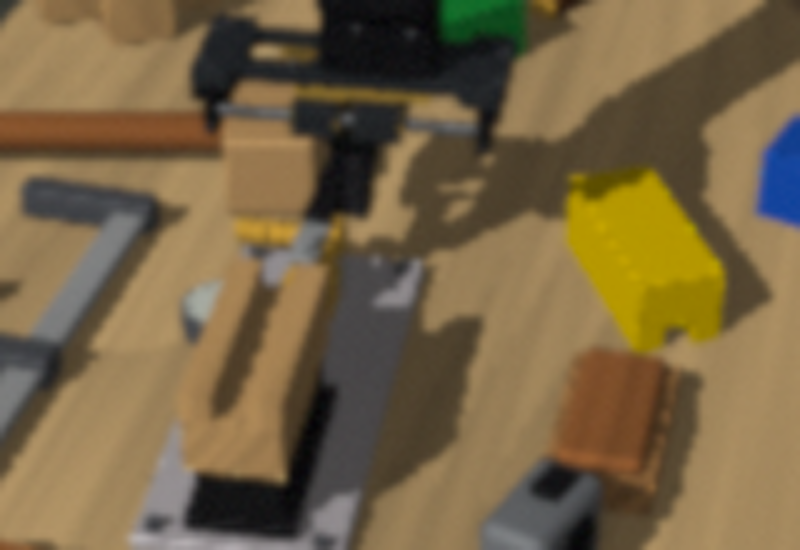

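```bash
python3 -m jog '[{"rot":[0,0,0],"travel":[0,0.012,0],"jaw":1},{"rot":[0,0,0],"travel":[0,0.01,0],"jaw":1},{"rot":[0,0,0],"travel":[0,0,0],"jaw":1}]'
python3 -m jog '[{"rot":[0,0,0],"travel":[0,0.01,0],"jaw":1},{"rot":[0,0,0],"travel":[0,0,0],"jaw":1}]'
python3 -m jog '[{"rot":[0,0,0],"travel":[0,0.007,0],"jaw":1},{"rot":[0,0,0],"travel":[0,0,0],"jaw":1}]'
python3 - <<'E'
from val import *
im=ctrl.get_image("side"); crop(im,200,150,160,110,5,"pics/s29.png")
E
```

```text
time: 30.7
position: [0.5904, -0.115, 0.0399]
tool_rot: [1.131, 1.258, -1.142]
ft_force: [-7.1, -1.0, 4.3]
grip_width: 0.004
time: 30.9
position: [0.5904, -0.115, 0.0398]
tool_rot: [1.128, 1.262, -1.147]
ft_force: [-15.3, -1.3, 9.6]
grip_width: 0.007
time: 31.1
position: [0.5903, -0.115, 0.0398]
tool_rot: [1.126, 1.265, -1.15]
ft_force: [-19.3, -0.2, 16.0]
grip_width: 0.002
```

View pics/s29.png

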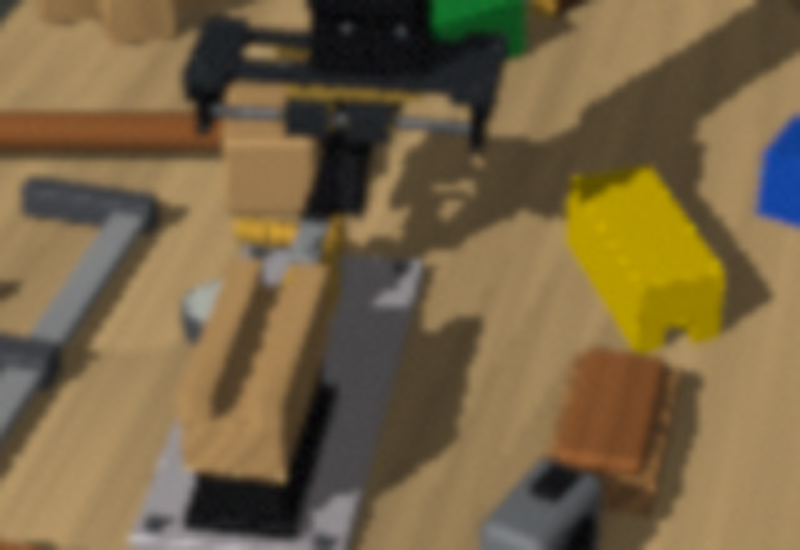

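```bash
python3 -m jog '[{"rot":[0,0,0],"travel":[0,-0.04,0],"jaw":1},{"rot":[0,0,0],"travel":[0,-0.05,0],"jaw":1},{"rot":[0,0,0],"travel":[-0.13,0,0],"jaw":1},{"rot":[0,0,0],"travel":[-0.15,0,0],"jaw":1},{"rot":[0,0,0],"travel":[-0.15,0,0],"jaw":1},{"rot":[0,0,0],"travel":[-0.15,-0.08,-0.1],"jaw":1},{"rot":[0,0,0],"travel":[0,-0.08,-0.14],"jaw":1},{"rot":[0,0,0],"travel":[0,-0.08,-0.14],"jaw":1}]'
python3 -m jog '[{"rot":[0,0,0],"travel":[0,-0.05,-0.15],"jaw":1},{"rot":[0,0,0],"travel":[0,-0.05,-0.15],"jaw":1},{"rot":[0,0,0],"travel":[0,0,-0.15],"jaw":1},{"rot":[0,0,0],"travel":[0,0,-0.15],"jaw":1},{"rot":[0,0,0],"travel":[0,0,-0.15],"jaw":1},{"rot":[0,0,0],"travel":[0,0,0],"jaw":1}]'
python3 - <<'E'
from val import *
print(cur())
im=ctrl.get_image("top"); cv2.imwrite("pics/top30.png",im[:,:,::-1]);crop(im,200,150,130,90,6,"pics/t30.png")
E
```

```text
time: 31.95
position: [0.4931, -0.013, 0.2088]
tool_rot: [1.136, 1.251, -1.135]
ft_force: [0.1, 1.0, -0.1]
grip_width: 0.006
time: 32.55
position: [0.4381, 0.2147, 0.2077]
tool_rot: [1.129, 1.262, -1.125]
ft_force: [0.5, 0.4, 0.1]
grip_width: 0.005
(array([0.4381, 0.2147, 0.2077]), array([[ 0.0001,  0.9938,  0.1112],
       [ 0.0026,  0.1112, -0.9938],
       [-1.    ,  0.0003, -0.0026]]))
```

View pics/t30.png

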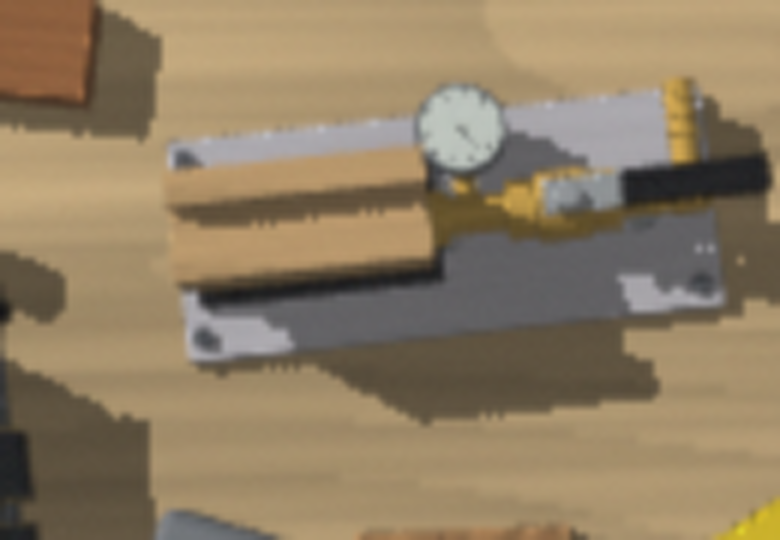

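View pics/top30.png

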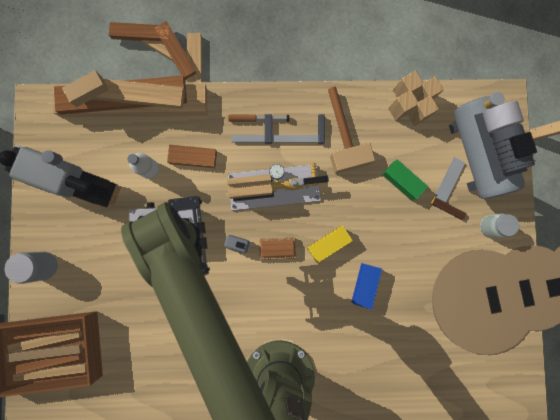

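```bash
python3 - <<'E'
from h import *
plan([.494,.405,.12],frame(0,.095),False)
E
```

```text
t 32.6 tcp [0.4391 0.2108 0.2073] target [0.494 0.405 0.12 ]
rot units (tool) [0.1455 0.0001 0.0055]
travel units now-axes [ 0.2909  0.2518 -0.6239] target-axes [ 0.2911  0.2437 -0.6271]
```

```bash
python3 -m jog '[{"rot":[0,0,0],"travel":[0,0.05,-0.125],"jaw":1},{"rot":[0,0,0],"travel":[0,0.05,-0.125],"jaw":1},{"rot":[0,0,0],"travel":[0,0.05,-0.125],"jaw":1},{"rot":[0,0,0],"travel":[0,0.05,-0.125],"jaw":1},{"rot":[0,0,0],"travel":[0,0.05,-0.125],"jaw":1},{"rot":[0,0,0],"travel":[0.12,0,0],"jaw":1},{"rot":[0,0,0],"travel":[0.12,0,0],"jaw":1},{"rot":[0,0,0],"travel":[0,0,0],"jaw":1}]'
python3 - <<'E'
from h import *
plan([.494,.405,.07],frame(0,.095),False)
im=ctrl.get_image("side"); crop(im,200,240,140,130,5,"pics/s31.png")
im=ctrl.get_image("top"); crop(im,110,180,130,90,6,"pics/t31.png")
plan([.494,.405,.07],frame(0,.095),False)
E
```

```text
time: 33.4
position: [0.494, 0.3967, 0.1286]
tool_rot: [1.126, 1.256, -1.147]
ft_force: [-0.7, -0.7, -0.0]
grip_width: 0.003
t 33.4 tcp [0.494  0.3967 0.1286] target [0.494 0.405 0.07 ]
rot units (tool) [0.0457 0.0781 0.1199]
travel units now-axes [ 0.1951  0.0046 -0.0288] target-axes [ 0.1953  0.0025 -0.0275]
t 33.5 tcp [0.4962 0.3992 0.1342] target [0.494 0.405 0.07 ]
rot units (tool) [0.0366 0.0238 0.0409]
travel units now-axes [ 0.2139 -0.0047 -0.0204] target-axes [ 0.214  -0.0055 -0.0199]
```

View pics/s31.png

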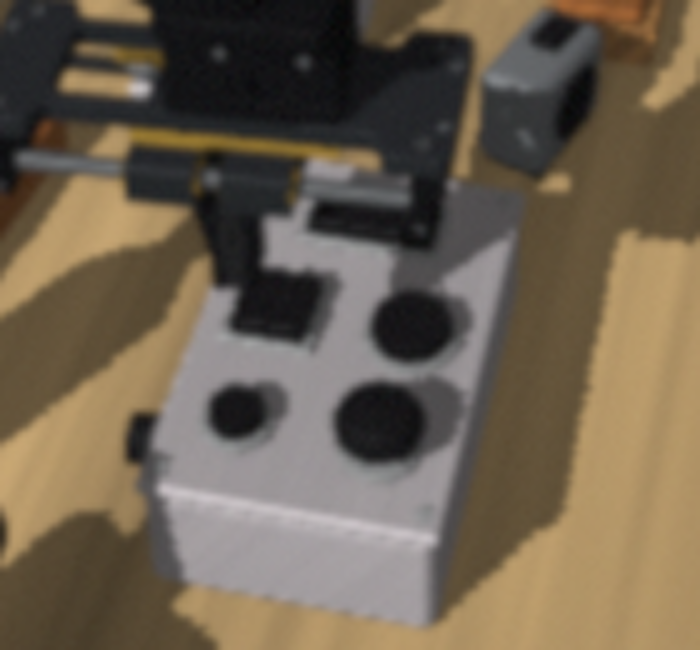

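View pics/t31.png

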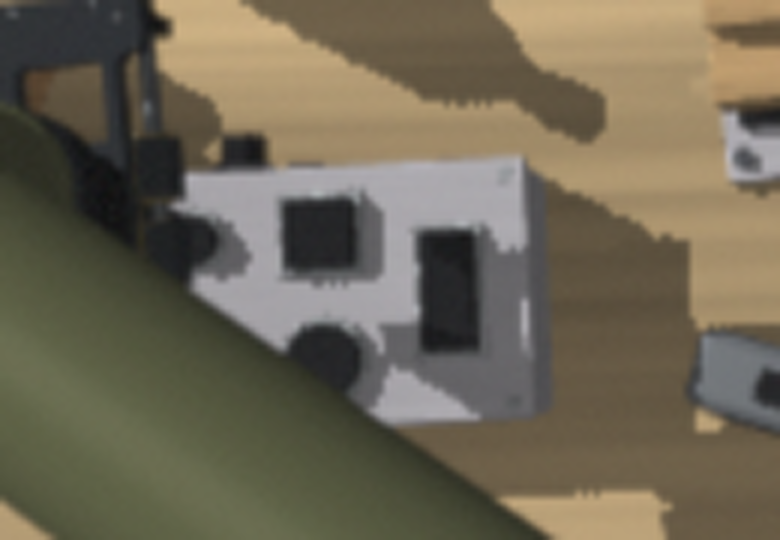

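```bash
python3 - <<'E'
from h import *
for n,q in dict(reset=(237,408),start=(279,302),stop=(411,322),clamp=(360,217)).items():
    print(n,pt("side",(q[0]+.5)/5+200-.5,(q[1]+.5)/5+240-.5,.083))
plan([.494,.405,.07],frame(0,.095),False)
E
```

```text
reset [0.4951 0.407  0.083 ]
start [0.4956 0.344  0.083 ]
stop [0.4343 0.3406 0.083 ]
clamp [0.4743 0.2831 0.083 ]
t 33.5 tcp [0.4962 0.3992 0.1342] target [0.494 0.405 0.07 ]
rot units (tool) [0.0366 0.0238 0.0409]
travel units now-axes [ 0.2139 -0.0047 -0.0204] target-axes [ 0.214  -0.0055 -0.0199]
```

```bash
python3 -m jog '[{"rot":[0,0,0],"travel":[0.08,-0.003,-0.022],"jaw":1},{"rot":[0,0,0],"travel":[0.08,0,0],"jaw":1},{"rot":[0,0,0],"travel":[0.05,0,0],"jaw":1},{"rot":[0,0,0],"travel":[0,0,0],"jaw":1},{"rot":[0,0,0],"travel":[0,0,0],"jaw":1}]'
python3 - <<'E'
from h import *
plan([.4945,.406,.06],frame(0,.095),False)
im=ctrl.get_image("side"); crop(im,200,240,140,130,5,"pics/s32.png")
E
```

```text
time: 34.0
position: [0.4947, 0.4067, 0.0725]
tool_rot: [1.135, 1.255, -1.138]
ft_force: [-1.0, 0.5, 0.7]
grip_width: 0.003
t 34.0 tcp [0.4947 0.4067 0.0725] target [0.4945 0.406  0.06  ]
rot units (tool) [0.0423 0.0094 0.0203]
travel units now-axes [ 0.0416 -0.0007  0.0022] target-axes [ 0.0416 -0.0008  0.0022]
```

View pics/s32.png

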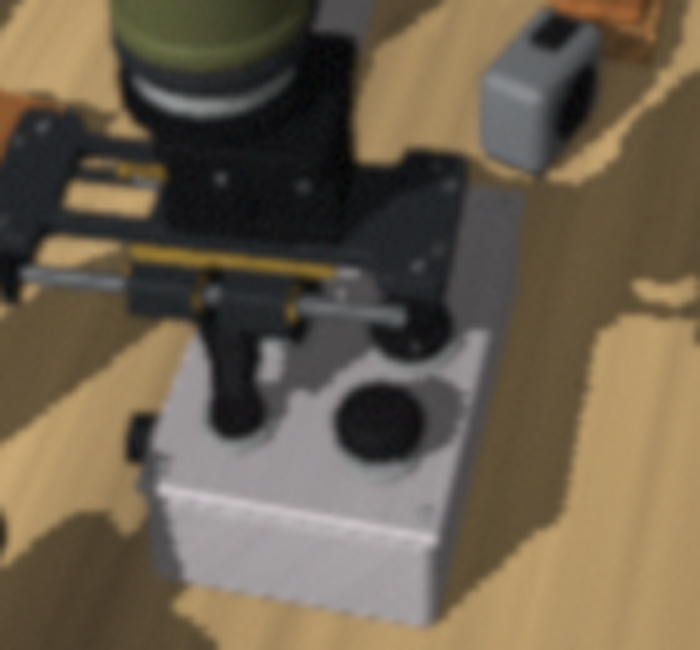

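```bash
python3 -m jog '[{"rot":[0,0,0],"travel":[0.015,0,0],"jaw":1},{"rot":[0,0,0],"travel":[0.01,0,0],"jaw":1},{"rot":[0,0,0],"travel":[0,0,0],"jaw":1}]'
python3 -m jog '[{"rot":[0,0,0],"travel":[0.01,0,0],"jaw":1},{"rot":[0,0,0],"travel":[0,0,0],"jaw":1}]'
python3 -m jog '[{"rot":[0,0,0],"travel":[0.01,0,0],"jaw":1},{"rot":[0,0,0],"travel":[0,0,0],"jaw":1}]'
```

```text
time: 34.35
position: [0.4936, 0.4062, 0.0632]
tool_rot: [1.132, 1.256, -1.139]
ft_force: [-1.2, 0.1, -0.2]
grip_width: 0.002
time: 34.55
position: [0.4935, 0.4062, 0.06]
tool_rot: [1.132, 1.256, -1.14]
ft_force: [0.7, -0.1, 0.3]
grip_width: 0.005
time: 34.75
position: [0.4937, 0.4065, 0.0573]
tool_rot: [1.133, 1.256, -1.139]
ft_force: [-0.3, 0.2, 0.5]
grip_width: 0.006
```

```bash
python3 -m jog '[{"rot":[0,0,0],"travel":[0.007,0,0],"jaw":1},{"rot":[0,0,0],"travel":[0,0,0],"jaw":1}]'
python3 -m jog '[{"rot":[0,0,0],"travel":[0.007,0,0],"jaw":1},{"rot":[0,0,0],"travel":[0,0,0],"jaw":1}]'
python3 -m jog '[{"rot":[0,0,0],"travel":[0.007,0,0],"jaw":1},{"rot":[0,0,0],"travel":[0,0,0],"jaw":1}]'
python3 - <<'E'
from h import *
im=ctrl.get_image("side"); crop(im,200,260,120,90,6,"pics/s33.png")
E
```

```text
time: 34.95
position: [0.4938, 0.4065, 0.0555]
tool_rot: [1.133, 1.256, -1.139]
ft_force: [-0.5, -0.4, 2.8]
grip_width: 0.004
time: 35.15
position: [0.4938, 0.4066, 0.0534]
tool_rot: [1.133, 1.256, -1.139]
ft_force: [-0.5, -0.4, 3.5]
grip_width: 0.004
time: 35.35
position: [0.4938, 0.4066, 0.0515]
tool_rot: [1.133, 1.255, -1.139]
ft_force: [-0.3, -0.3, 4.9]
grip_width: 0.006
```

View pics/s33.png

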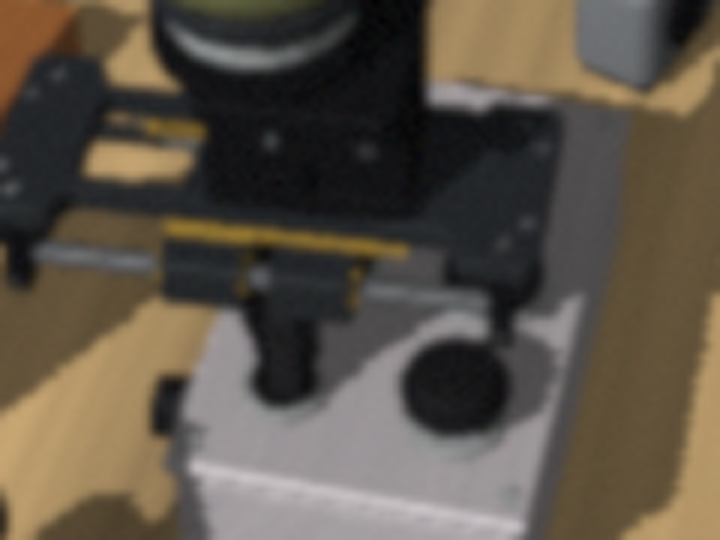

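```bash
python3 - <<'E'
from h import *
a,d=ray("side",500/6+200,345/6+260)
for y in(.395,.4065,.418):
  print(a+d*(y-a[1])/d[1])
E
python3 -m jog '[{"rot":[0,0,0],"travel":[0.005,0,0],"jaw":1},{"rot":[0,0,0],"travel":[0,0,0],"jaw":1}]'
```

```text
[0.4168 0.395  0.1044]
[0.4139 0.4065 0.1184]
[0.411  0.418  0.1324]
time: 35.6
position: [0.4938, 0.4066, 0.0513]
tool_rot: [1.133, 1.255, -1.139]
ft_force: [-2.5, -2.6, 13.2]
grip_width: 0.005
```

```bash
python3 -m jog '[{"rot":[0,0,0],"travel":[-0.03,0,0],"jaw":1},{"rot":[0,0,0],"travel":[-0.08,0,0],"jaw":1},{"rot":[0,0,0],"travel":[0,0,0.1],"jaw":1},{"rot":[0,0,0],"travel":[0,0,0.11],"jaw":1},{"rot":[0,0,0],"travel":[0,0,0],"jaw":1},{"rot":[0,0,0],"travel":[0,0,0],"jaw":1}]'
python3 - <<'E'
from h import *
plan([.4955,.342,.06],frame(0,.095),False)
im=ctrl.get_image("side"); crop(im,200,240,140,130,5,"pics/s34.png")
E
```

```text
time: 36.2
position: [0.5003, 0.3425, 0.0822]
tool_rot: [1.134, 1.255, -1.141]
ft_force: [-0.6, 0.7, -0.1]
grip_width: 0.008
t 36.2 tcp [0.5003 0.3425 0.0822] target [0.4955 0.342  0.06  ]
rot units (tool) [0.0255 0.0277 0.0469]
travel units now-axes [ 0.0742 -0.0158 -0.0002] target-axes [ 0.0741 -0.0161  0.    ]
```

View pics/s34.png

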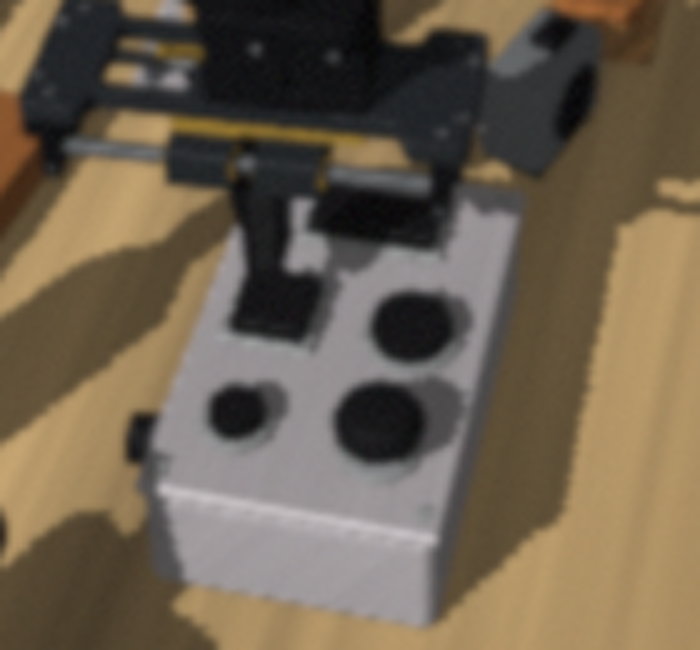

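```bash
python3 -m jog '[{"rot":[0,0,0],"travel":[0.04,-0.015,0],"jaw":1},{"rot":[0,0,0],"travel":[0.035,0,0],"jaw":1},{"rot":[0,0,0],"travel":[0,0,0],"jaw":1}]'
python3 -m jog '[{"rot":[0,0,0],"travel":[0.01,0,0],"jaw":1},{"rot":[0,0,0],"travel":[0.01,0,0],"jaw":1},{"rot":[0,0,0],"travel":[0,0,0],"jaw":1}]'
python3 -m jog '[{"rot":[0,0,0],"travel":[0.007,0,0],"jaw":1},{"rot":[0,0,0],"travel":[0,0,0],"jaw":1}]'
```

```text
time: 36.55
position: [0.4935, 0.3433, 0.058]
tool_rot: [1.129, 1.258, -1.141]
ft_force: [-0.7, 0.6, -0.4]
grip_width: 0.008
time: 36.85
position: [0.4949, 0.3438, 0.0543]
tool_rot: [1.132, 1.257, -1.139]
ft_force: [-2.6, 0.5, 3.1]
grip_width: 0.004
time: 37.05
position: [0.4952, 0.3439, 0.0524]
tool_rot: [1.133, 1.256, -1.138]
ft_force: [-3.1, 1.4, 3.8]
grip_width: 0.006
```

```bash
python3 -m jog '[{"rot":[0,0,0],"travel":[0.006,0,0],"jaw":1},{"rot":[0,0,0],"travel":[0,0,0],"jaw":1}]'
python3 -m jog '[{"rot":[0,0,0],"travel":[0.004,0,0],"jaw":1},{"rot":[0,0,0],"travel":[0,0,0],"jaw":1}]'
```

```text
time: 37.25
position: [0.4952, 0.3439, 0.0514]
tool_rot: [1.133, 1.256, -1.138]
ft_force: [-3.5, 0.4, 9.5]
grip_width: -0.001
time: 37.45
position: [0.4952, 0.3439, 0.0513]
tool_rot: [1.132, 1.255, -1.139]
ft_force: [-6.5, -2.1, 15.5]
grip_width: 0.005
```

Square key bottomed at the same height. On to the clamp key at (.467,.277).

```bash
python3 -m jog '[{"rot":[0,0,0],"travel":[-0.03,0,0],"jaw":1},{"rot":[0,0,0],"travel":[-0.08,0,0],"jaw":1},{"rot":[0,0,0],"travel":[0,-0.057,0.1],"jaw":1},{"rot":[0,0,0],"travel":[0,-0.057,0.11],"jaw":1},{"rot":[0,0,0],"travel":[0,0,0],"jaw":1},{"rot":[0,0,0],"travel":[0,0,0],"jaw":1}]'
python3 - <<'E'
from h import *
plan([.467,.277,.06],frame(0,.095),False)
im=ctrl.get_image("side"); crop(im,200,220,140,130,5,"pics/s35.png")
E
```

```text
time: 38.05
position: [0.4688, 0.2755, 0.0823]
tool_rot: [1.134, 1.252, -1.141]
ft_force: [-0.1, 0.6, 1.2]
grip_width: 0.005
t 38.05 tcp [0.4688 0.2755 0.0823] target [0.467 0.277 0.06 ]
rot units (tool) [0.0196 0.0356 0.0247]
travel units now-axes [ 0.0742 -0.0054 -0.0059] target-axes [ 0.0743 -0.0056 -0.0057]
```

View pics/s35.png

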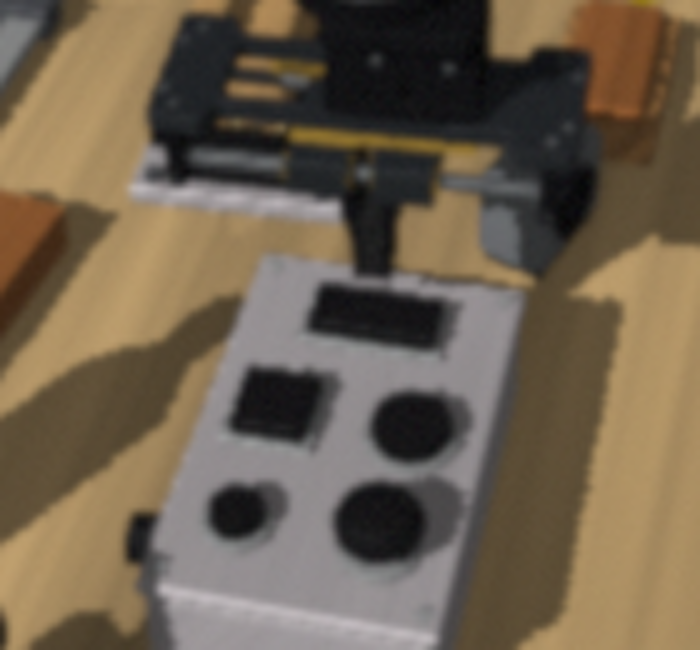

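```bash
python3 -m jog '[{"rot":[0,0,0],"travel":[0.04,-0.005,-0.009],"jaw":1},{"rot":[0,0,0],"travel":[0.035,0,0],"jaw":1},{"rot":[0,0,0],"travel":[0,0,0],"jaw":1}]'
python3 -m jog '[{"rot":[0,0,0],"travel":[0.01,0,0],"jaw":1},{"rot":[0,0,0],"travel":[0.01,0,0],"jaw":1},{"rot":[0,0,0],"travel":[0,0,0],"jaw":1}]'
python3 -m jog '[{"rot":[0,0,0],"travel":[0.007,0,0],"jaw":1},{"rot":[0,0,0],"travel":[0,0,0],"jaw":1}]'
python3 -m jog '[{"rot":[0,0,0],"travel":[0.006,0,0],"jaw":1},{"rot":[0,0,0],"travel":[0,0,0],"jaw":1}]'
python3 -m jog '[{"rot":[0,0,0],"travel":[0.004,0,0],"jaw":1},{"rot":[0,0,0],"travel":[0,0,0],"jaw":1}]'
```

```text
time: 38.4
position: [0.4645, 0.2802, 0.0578]
tool_rot: [1.13, 1.259, -1.14]
ft_force: [0.2, 0.8, -1.0]
grip_width: 0.005
time: 38.7
position: [0.4653, 0.2805, 0.0538]
tool_rot: [1.132, 1.257, -1.139]
ft_force: [-2.2, 0.6, 3.1]
grip_width: 0.007
time: 38.9
position: [0.4656, 0.2804, 0.052]
tool_rot: [1.133, 1.257, -1.138]
ft_force: [-3.7, 1.2, 4.4]
grip_width: -0.002
time: 39.1
position: [0.4658, 0.2804, 0.0514]
tool_rot: [1.132, 1.256, -1.138]
ft_force: [-5.6, -0.6, 12.4]
grip_width: 0.006
time: 39.3
position: [0.4658, 0.2804, 0.0512]
tool_rot: [1.132, 1.255, -1.139]
ft_force: [-7.8, -2.4, 20.2]
grip_width: 0.005
```

Bottomed. Lift clear and check.

```bash
python3 -m jog '[{"rot":[0,0,0],"travel":[-0.03,0,0],"jaw":1},{"rot":[0,0,0],"travel":[-0.1,0,0],"jaw":1},{"rot":[0,0,0],"travel":[-0.15,0,0],"jaw":1},{"rot":[0,0,0],"travel":[-0.15,0,0],"jaw":1},{"rot":[0,0,0],"travel":[-0.05,0,-0.15],"jaw":1},{"rot":[0,0,0],"travel":[0,0,-0.15],"jaw":1},{"rot":[0,0,0],"travel":[0,0,0],"jaw":1},{"rot":[0,0,0],"travel":[0,0,0],"jaw":1}]'
python3 - <<'E'
from h import *
im=ctrl.get_image("side"); cv2.imwrite("pics/side40.png",im[:,:,::-1])
im=ctrl.get_image("top"); cv2.imwrite("pics/top40.png",im[:,:,::-1])
def P(u,v,z): return pt("top",(u+.5)/6+200-.5,(v+.5)/6+150-.5,z)
crop(im,200,150,130,90,6,"pics/t40.png")
E
```

```text
time: 40.1
position: [0.457, 0.3701, 0.1921]
tool_rot: [1.13, 1.257, -1.137]
ft_force: [-0.5, -0.2, 0.0]
grip_width: 0.005
```

View pics/side40.png

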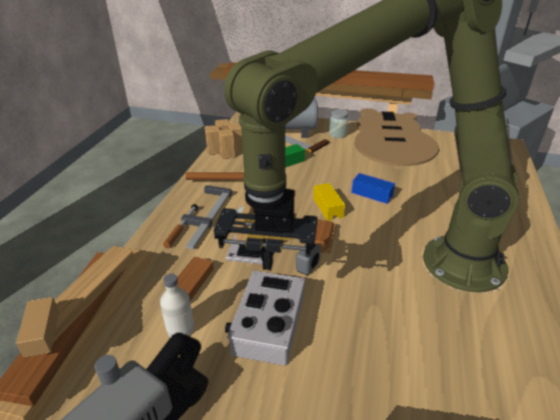

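View pics/top40.png

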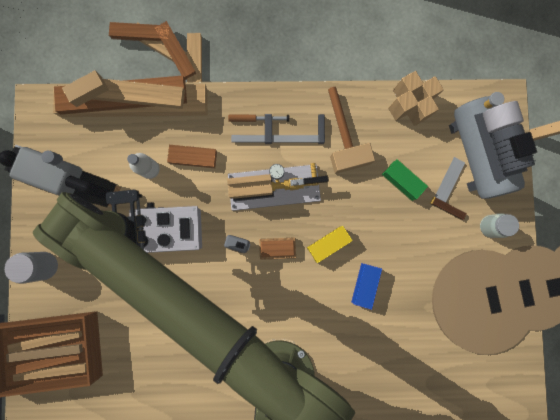

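View pics/t40.png

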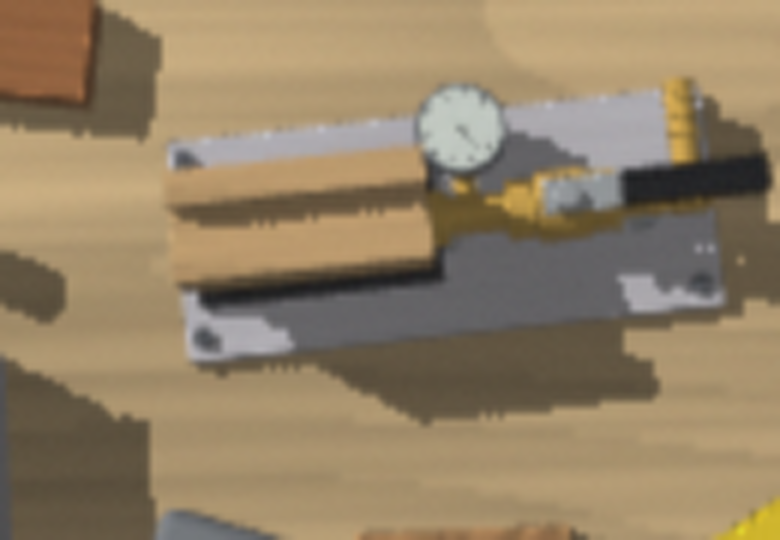

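```bash
python3 -c "
from bench import ctrl
print(ctrl.close_job())"
```

```text
the job is handed in; nothing more can be done
None
```

I finished every step of the job and handed it in at about 40 s of the 72 s allowed; no verdict was reported.

- **Block:** I stood it on end, gripped it again and laid it on the pod with the groove on top, lowering it until it touched and then letting go. The last measurement put it about 1.5 mm off across the pod and 4 mm off along it, with the angle matching the pod's. I placed it a few millimetres away from the gauge on purpose, because the gauge's face stands slightly higher than the seal.
- **Valve:** I pushed the lever to its stop. The push force rose to about 19 N and the lever stopped moving. The top view shows it in line with the pipe.
- **Keys:** I pressed reset, then start, then clamp, each until it bottomed, and released each before the next. The reset and start keys were seen up afterwards. The clamp key looked up in the last pictures but I did not measure it. I kept off both stop keys.
- **Other things on the bench:** by eye, none of them moved in the last views.

Some checks disagreed:
- **Valve push:** the fingertips turned out to be about 20 mm short of the reported tool point, so my first push passed over the lever without touching it. I did it again lower.
- **Block across the pod:** while I was holding it there, the camera and the robot's own reading differed by 3 to 4 mm. I set it down between the two, and the measurement after release is within the limits.

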